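# Key a timing pulley onto the bench arbor

## Task

Take the brass key out of its yellow holder and drop it into the slot of the upright arbor until it stands on the bottom of the slot and let go of it; only then pick up the toothed pulley and slide it onto the arbor with its keyway over the key, until it sits flat on the collar, and let go. The arbor is clamped with its slot somewhere in the quarter turn anticlockwise from the yellow mark on its base, so feel for the slot, and be gentle: do not press or hammer either part hard on the stand or the key, and leave the other things on the bench where they are.

Things in the scene. Friction and masses are not known exactly. Their poses are not given: they have to be found in the camera images.
- stand: Fixed: blue base plate 100 x 100 x 14 mm with an upright steel arbor on its centre: dark collar 60 mm across, its top 36 mm above the bench, then a bright shaft 30 mm across up to 68 mm, sharp end. Origin: centre of the plate's underside; z up; x points to the yellow mark on the plate. The arbor is clamped (holds 2 N m), turned 0.25 to 1.35 rad anticlockwise (from above) from the mark; not measured: look or feel.
- stand_axis (a point): Point on the arbor's axis at the end face of the shaft, 68 mm above the bench; axes as stand. The one slot faces x turned by the arbor's unknown angle: 12 mm wide, its floor 8.5 mm from the axis, open at the top and outwards along the shaft.
- stand_pocket (a point): Point on the arbor's axis at the collar's upper face, 36 mm above the bench, where the pulley sits. In the collar the slot goes on as a closed pocket, 12 mm wide, from 8.5 to 22.5 mm from the axis and 22 mm deep, down to the base plate's top (14 mm above the bench).
- holder: Fixed yellow plastic block 66 x 66 x 30 mm with a pocket 18 mm deep in the middle of its top, in which the key stands upright with little play. Origin: centre of its underside, z up.
- key: Loose brass bar 52 mm long, 11 mm along its x, 10 mm along its y, 45 g. Origin: centre of its lower end; z up its length. Begins upright in the holder, foot 12 mm and top 64 mm above the bench. Grip its y faces near the top. In the slot its x points out from the axis (either way round), centre about 15.5 mm from the axis, play 1 mm each way sideways, 1.5 mm radially.
- key_top (a point): Centre of the key's upper end, axes as key. With the key home (foot on the base plate, 14 mm above the bench) it is 66 mm above the bench, 2 mm below the shaft's end: let go with the fingertips still above the shaft, and the key drops the last 15 to 20 mm freely; the pocket keeps it upright.
- pulley: Loose toothed pulley, 0.25 to 0.5 kg, lying flat: dark rim 78 mm across, 12 mm high, above it a round aluminium boss 56 mm across up to 36 mm height (grip this from above). Origin: centre of its underside; z up. Bore 32 mm (1 mm play all round on the shaft), with a chamfer 2.5 mm wide, 4 mm high at its lower end. Home on the stand its underside is 36 mm above the bench.
- pulley_keyway (a point): Point at the keyway, on the pulley's upper face 20 mm from its axis along its x, axes as pulley. The keyway is 12.6 mm wide, goes through the whole height and reaches 23.5 mm from the axis on the +x side; a red mark is painted beside it.
- ring_stack_a: Loose stack of thin tabbed rings, 34 mm across, 27 mm high; bystander. Origin: centre of its underside.
- ring_stack_b: Loose stack of thin tabbed rings on the clipboard, 34 mm across, 36 mm high; bystander. Origin: centre of its underside.
- ring_stack_c: Loose stack of thin tabbed rings, 34 mm across, 24 mm high; bystander. Origin: centre of its underside.
- spare_gear: Loose dark steel gear ring 63 mm across, 16 mm high, without a keyway: not the pulley; bystander. Origin: centre of its underside.
- screwdriver: Loose orange-handled screwdriver lying flat, 170 mm long, 26 mm thick; bystander. Origin: middle of its length at the bench.
- spray: Loose small bottle with a red cap, 44 mm across, 110 mm high; bystander. Origin: centre of its underside.
Things that resemble listed ones, but are neither listed nor needed, are in the scene too. Several things look just like the pulley: the one meant starts farthest from the robot's base.

How it is judged:
By the outcome, as a careful person would: the job done as asked, in the order asked, and still so for the second after the job is handed in, with the robot touching nothing.
It also fails if it takes over 72 s, if anything falls off the work surface, if the arm or the gripper's body presses on something with over 40 N, if the wrist force passes 120 N, or if a joint passes its speed limit or range.

## Robot

A 6-joint arm with a two-finger parallel gripper is mounted at the origin on the work surface. World frame = base frame: x ahead of the robot, y to its left, z up, the work surface at z = 0. Lengths are in m, angles in rad, forces in N, time in s.
With the tool pointing down it reaches from about 0.35 to 0.975 m from the base axis. Payload 4.9 kg.
Tool frame: the origin (TCP) lies midway between the tips of the shut fingers; the grasp point (between the pads) lies 19 mm behind it; x points along the fingers, z is the direction in which the jaws open and shut, and the axes are right-handed (so a half turn about x gives the same grasp; the last joint's range is limited). The gripper opens to 85 mm and grips with 20 to 120 N. Pads are 22 mm wide; open, the fingers measure 114 mm over their backs; the gripper's body (76 mm by 85 mm) begins 54 mm behind the grasp point. The pads swing forward as they close: fully open they stand 13 mm farther back than shut.
Start: joints at [1.163, 0.053, 1.613, -0, 1.476, -0.119], TCP at [0.178, 0.599, 0.231] pointing down, gripper open.
Joint ranges: [-3.01, 3.01], [-1.01, 2.22], [0.06, 2.58], [-1.02, 4.17], [0.09, 2.62], [-3.14, 3.14]. Speed limits (rad/s): [2.57, 2.57, 3.14, 3.14, 3.14, 3.14].

## Interface

Orientations are given as a unit quaternion [w, x, y, z].
In Python, from plant import state, cams, workorder, nets gives the robot as it stands.
- The arm moves only by the tool play_rows, never from a script. Its argument "motion" is a list of rows, each a list of 3 entries, a list of its own where there are three numbers: the closure, from -1 (fully open) to 1 (shut), then the shift along the world's x, y, z in m, then the turn about the world's z in rad. A call has 1 to 5 rows; each row is the pose to reach, as a shift and turn from the pose commanded when the call began; what a row does not reach only later rows make up. A row lasts 1/10 s, in which the tool goes at most 50 mm and 8.59 degrees, less where a joint would pass 70% of its speed; a pose out of reach is approached as far as the arm can. A call with a gripper value outside its range is refused whole. The fingers move at their own pace and stop on an object; the grip force is fixed at half the most. Time passes only in rows, so rows that repeat a pose let the fingers close. It gives the time, the measured TCP pose, the force and the opening at its end, in the units of the state.
- state(): the state, without advancing time (a new reading comes with each control period).
- cams.grab_frame(name): name is "scene" or "top"; returns (picture, depth): 384x512x3 uint8, red, green, blue; 384x512 float32, m along the optical axis (not along the pixel's ray), 0 where there is no reading.
- cams.camera_info(name): a dict with "K" (3x3 intrinsics, pixels), "k1" (the pictures are not rectified: a ray, as slopes to the right and down, at radius r is drawn at 1 + k1 r^2 times it, then the intrinsics apply), "rvec" (rotation vector, rad) and "tvec" (3), from world to camera coordinates, as OpenCV has them. Camera axes: x right, y down, z forward; pixel columns grow to the right and rows downward; lengths in m; the calibration is good to about 2 mm. A picture is of the moment at which its call begins. camera_info takes no time and is no camera call.
- workorder.job_done(): hands the job in, once; it reports no verdict.
Trained networks look in the newest picture that a camera, given by its name, has taken for a name from the list of things; names that differ only in an ending like _2 or _b are one class to them, and where a whole thing is asked for, a point or a joint stands for the part that bears it (a point fixed in the world has none). Each returns a list of dicts, best first, with "score" (0 to 1); they miss things now and then, are a little off and sometimes report something else, mostly with a low value. They report only what shows in the picture. A call takes as long as a camera call. They do not tell look-alikes from the thing itself.
- nets.recognise(camera, target): "at" ([x, y, z] in m, in world coordinates, good to about 4 mm: the middle of the surface that is visible of it).
- nets.landmark_of(camera, target): "at" ([x, y, z] in m, in world coordinates, good to about 4 mm: a listed point, or the origin of a listed thing).
The state is a dict: "time": time; "joint_pos": joint angles; "joint_vel": joint speeds; "joint_efforts": joint torques, N m; "tool_pos": TCP position; "tool_rot": TCP orientation; "contact_force": force on the tool from outside, world axes, zero at the start; "ft_torque": the same for the moment, N m; "gripper_width": opening from 0.0 (shut) to 1.0 (fully open).
Only numpy, scipy, OpenCV 4.12 (cv2) and the standard library are available. Lean on these libraries where they do the work, as an engineer would, in place of code of your own. Each camera call takes 0.05 s, during which the arm holds its last target.

## Working session

There is one attempt and no reset: what is moved stays moved. The work goes in short steps, Python scripts to look and compute and a tool call to move; the robot and the scene stay as the last step left them, time stands still between calls to the robot, and variables do not carry over. Pictures are saved under pics/ and viewed, and the job is handed in when it is done.

Besides the shell and the picture viewer there is one more tool, called after ">>>" as name(argument=value, ...), one argument or row to a line, values as JSON. play_rows: Moves the arm, as the interface text tells. Its arguments: {"type":"object","properties":{"motion":{"type":"array","items":{"type":"array"}}},"required":["motion"]}

```bash
ls; mkdir -p pics
cat > h.py <<'E'
import numpy as np, cv2
from plant import state, cams, workorder, nets
def info(n):
    c=cams.camera_info(n); K=np.array(c["K"],float).reshape(3,3); R=cv2.Rodrigues(np.array(c["rvec"],float))[0]; t=np.array(c["tvec"],float).ravel()
    return K,float(c["k1"]),R,t
def grab(n,tag):
    p,d=cams.grab_frame(n); cv2.imwrite(f"pics/{tag}.png",cv2.cvtColor(p,cv2.COLOR_RGB2BGR)); np.savez(f"pics/{tag}.npz",p=p,d=d); return p,d
def und(n,uv):
    K,k1,R,t=info(n); uv=np.atleast_2d(np.array(uv,float))
    return cv2.undistortPoints(uv[:,None],K,np.array([k1,0,0,0.]))[:,0]
def onz(n,uv,z):
    K,k1,R,t=info(n); s=und(n,uv); C=-R.T@t
    d=np.c_[s,np.ones(len(s))]@R
    return C+d*((z-C[2])/d[:,2])[:,None]
def pd(n,uv,dep):
    K,k1,R,t=info(n); s=und(n,uv); c=np.c_[s,np.ones(len(s))]*np.atleast_1d(dep)[:,None]
    return (c-t)@R
def proj(n,P):
    K,k1,R,t=info(n); return cv2.projectPoints(np.atleast_2d(np.array(P,float)),cv2.Rodrigues(R)[0],t,K,np.array([k1,0,0,0.]))[0][:,0]
E
python3 - <<'E'
from h import *
s=state(); print({k:np.round(v,3) for k,v in s.items()})
for n in ["top","scene"]:
    grab(n,n+"0"); K,k1,R,t=info(n); print(n,K.round(1).tolist(),k1,(-R.T@t).round(3),R[2].round(3))
for n in ["top","scene"]:
    for x in ["stand","key","holder","pulley","spare_gear"]:
        print(n,x,[(np.round(r["at"],3).tolist(),round(r["score"],2)) for r in nets.landmark_of(n,x)])
E
```

```text
pics
{'time': np.float64(0.0), 'joint_pos': array([ 1.163,  0.053,  1.614,  0.   ,  1.476, -0.119]), 'joint_vel': array([ 0.   , -0.   , -0.001,  0.001,  0.001, -0.001]), 'joint_efforts': array([ 0.0000e+00, -3.9369e+01, -3.7017e+01, -0.0000e+00,  7.0000e-03,
        0.0000e+00]), 'tool_pos': array([0.178, 0.599, 0.23 ]), 'tool_rot': array([ 0.566, -0.423,  0.567,  0.422]), 'contact_force': array([-0.262,  1.144,  0.712]), 'ft_torque': array([0.065, 0.013, 0.003]), 'gripper_width': np.float64(1.003)}
top [[360.2, 0.0, 251.4], [0.0, 360.2, 188.6], [0.0, 0.0, 1.0]] 0.004695329703210633 [0.284 0.053 1.12 ] [ 0.225  0.013 -0.974]
scene [[402.1, 0.0, 254.1], [0.0, 402.1, 191.0], [0.0, 0.0, 1.0]] 0.04180416158301837 [1.469 0.217 1.05 ] [-0.691 -0.125 -0.712]
top stand [([0.563, -0.013, -0.0], 0.57)]
top key [([0.736, -0.127, -0.002], 0.6), ([0.563, 0.233, 0.009], 0.49)]
top holder [([0.563, 0.234, 0.0], 0.7)]
top pulley [([0.544, -0.236, 0.0], 0.94), ([0.305, -0.251, 0.001], 0.89), ([0.405, -0.195, -0.003], 0.66)]
top spare_gear [([0.736, -0.126, -0.003], 0.66)]
scene stand []
scene key [([0.563, 0.235, 0.011], 0.56), ([0.566, 0.233, 0.065], 0.18)]
scene holder [([0.568, 0.232, -0.001], 0.95)]
scene pulley [([0.543, -0.235, 0.003], 0.54), ([0.306, -0.248, 0.0], 0.54), ([0.396, -0.191, -0.001], 0.51), ([0.754, 0.134, 0.0], 0.38)]
scene spare_gear [([0.734, -0.124, -0.003], 0.69)]
```

Run:
```python
import cv2
for n in ["top","scene"]:
    i=cv2.imread(f"pics/{n}0.png"); cv2.imwrite(f"pics/{n}0b.png",cv2.resize(i,(768,576),interpolation=cv2.INTER_CUBIC))
```

```text
(no output)
```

View pics/top0b.png

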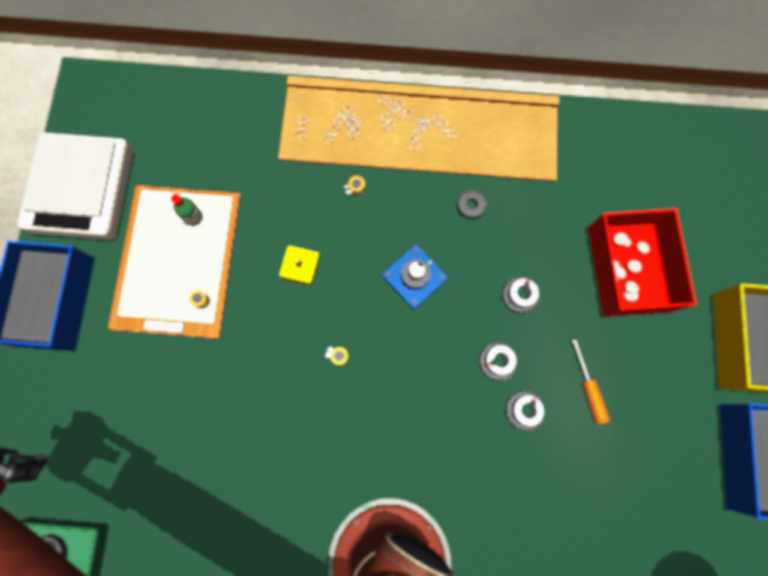

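View pics/scene0b.png

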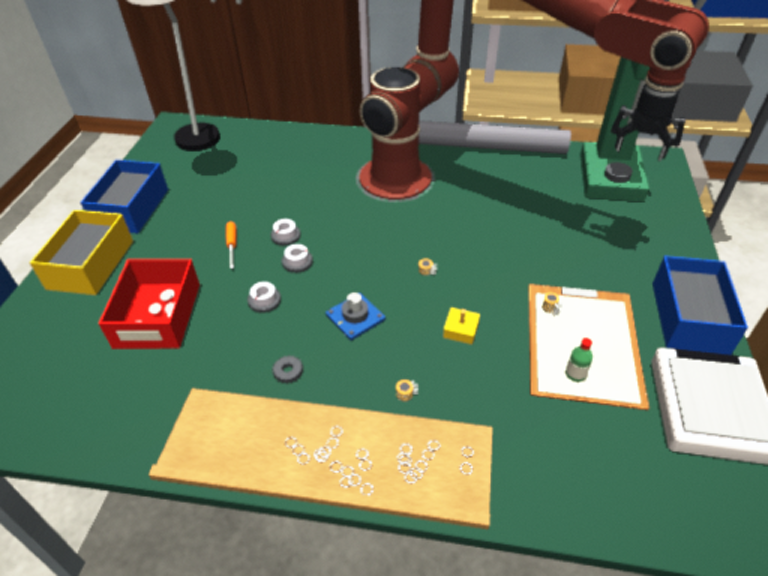

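Three look-alike pulleys show in the enlarged top view, at (522,294), (498,361) and (526,410). The one at (522,294), about (0.544, -0.236), is farthest from the base (0.59 m against 0.44 and 0.40), so it is the one meant. I'll confirm it in enlarged crops.

Run:
```python
import cv2,numpy as np
from h import *
cr=[]
for n,cs in [("top",[(348,196),(277,183),(200,177)]),("scene",[(176,197),(237,207),(308,217)])]:
    i=cv2.imread(f"pics/{n}0.png")
    cr.append(np.hstack([cv2.resize(i[y-24:y+24,x-24:x+24],(264,264),interpolation=cv2.INTER_CUBIC) for x,y in cs]))
cv2.imwrite("pics/crops.png",np.vstack(cr))
for n in ["top","scene"]:
    for x in ["pulley_keyway","key_top","stand_axis","stand_pocket"]:
        print(n,x,[(np.round(r["at"],4).tolist(),round(r["score"],2)) for r in nets.landmark_of(n,x)])
```

```text
top pulley_keyway [([0.3245, -0.256, 0.0332], 0.94), ([0.3935, -0.1738, 0.0347], 0.92), ([0.5623, -0.2399, 0.0339], 0.91)]
top key_top [([0.5428, -0.2363, 0.0026], 0.71), ([0.375, -0.3778, -0.0017], 0.7), ([0.5674, 0.2355, 0.0644], 0.43)]
top stand_axis [([0.3831, 0.1368, -0.0029], 0.59)]
top stand_pocket [([0.5615, -0.0105, 0.0331], 0.93)]
scene pulley_keyway [([0.3226, -0.2583, 0.0369], 0.84), ([0.5619, -0.2405, 0.0334], 0.76)]
scene key_top [([0.5688, 0.2317, 0.0629], 0.4)]
scene stand_axis [([0.5617, -0.0129, 0.0663], 0.9), ([0.5621, -0.0118, -0.0014], 0.66), ([0.5614, -0.0099, 0.0389], 0.38), ([0.5641, 0.2338, -0.0017], 0.16)]
scene stand_pocket [([0.5606, -0.0107, 0.0372], 0.83)]
```

View pics/crops.png

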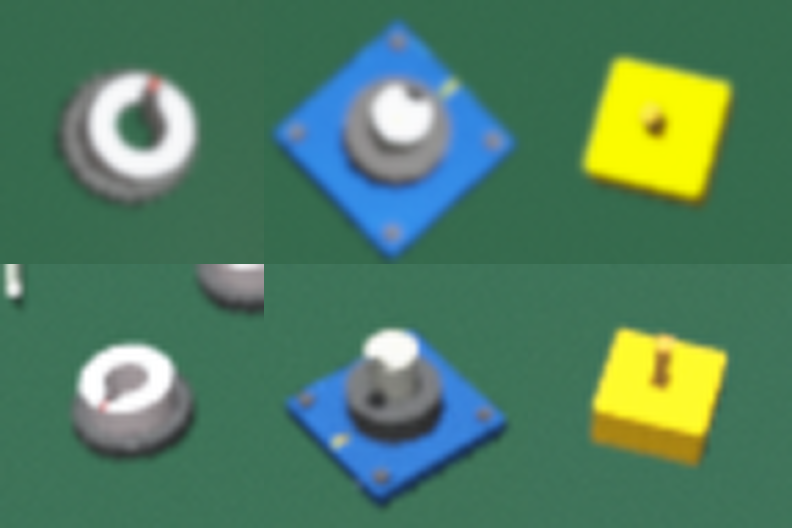

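The crops confirm it. The pulley at top (348,196) has the boss, the keyway and a red mark. The stand slot is visible at the far right of the shaft, close to the mark, and the key stands in the yellow holder. Next I'll measure more precisely.

```bash
cat > meas.py <<'E'
from h import *
from scipy.spatial.transform import Rotation as Ro
s=state(); q=s["tool_rot"]; M=Ro.from_quat([q[1],q[2],q[3],q[0]]).as_matrix(); print("tool axes cols\n",M.round(3), s["joint_pos"].round(3))
for n in ["top","scene"]:
    z=np.load(f"pics/{n}0.npz"); p=z["p"];d=z["d"]
    hsv=cv2.cvtColor(p,cv2.COLOR_RGB2HSV)
    # stand plate
    c=proj(n,[0.562,-0.011,0.014])[0]
    yy,xx=np.mgrid[:384,:512]
    near=np.hypot(xx-c[0],yy-c[1])<32
    blue=(hsv[...,0]>98)&(hsv[...,0]<125)&(hsv[...,1]>120)&near
    cnt=max(cv2.findContours(blue.astype(np.uint8),0,1)[0],key=cv2.contourArea)[:,0]
    if n=="top":
        hull=cv2.convexHull(onz(n,cnt,0.014)[:,:2].astype(np.float32))
        print(n,"plate",cv2.minAreaRect(hull))
    mk=(hsv[...,0]>15)&(hsv[...,0]<45)&(p[...,0]>110)&near&(hsv[...,1]>60)
    w=mk.sum(); 
    if w: print("mark px",np.c_[xx[mk],yy[mk]].tolist(), onz(n,[xx[mk].mean(),yy[mk].mean()],0.014).round(4))
    c=proj(n,[0.563,0.234,0.03])[0]; near=np.hypot(xx-c[0],yy-c[1])<32
    yel=(hsv[...,0]>22)&(hsv[...,0]<36)&(hsv[...,1]>180)&(p[...,0]>200)&near
    cnt=max(cv2.findContours(yel.astype(np.uint8),0,1)[0],key=cv2.contourArea)[:,0]
    hull=cv2.convexHull(onz(n,cnt,0.030)[:,:2].astype(np.float32)); print(n,"holder",cv2.minAreaRect(hull))
E
python3 meas.py
python3 - <<'E'
from h import *
z=np.load("pics/top0.npz");p=z["p"].astype(int);d=z["d"]
print("grey around shaft top"); c=proj("top",[0.562,-0.011,0.068])[0];print(c); x,y=c.round().astype(int)
print(p[y-10:y+11,x-10:x+11].sum(2)//3); print((d[y-10:y+11,x-10:x+11]*1000).astype(int))
E
```

```text
tool axes cols
 [[ 0.    -0.959  0.285]
 [ 0.     0.285  0.959]
 [-1.     0.     0.   ]] [ 1.163  0.053  1.613  0.     1.476 -0.119]
top plate ((0.5610974431037903, -0.009157121181488037), (0.10258731991052628, 0.10341407358646393), 47.446128845214844)
top holder ((0.5633364319801331, 0.23429608345031738), (0.06698211282491684, 0.06691830605268478), 80.56825256347656)
scene holder ((0.5613754987716675, 0.23353776335716248), (0.06692531704902649, 0.06934557855129242), 81.06914520263672)
grey around shaft top
[278.16799258 179.28516364]
[[ 87 105 125 135 137 136 136 135 135 135 135 136 135 136 131 117  99  86
   80  79  80]
 [103 121 133 137 137 136 136 135 136 136 137 136 136 134 133 127 114  99
   86  80  79]
 [122 132 136 137 136 137 136 137 137 137 138 138 136 135 134 132 126 114
   99  86  81]
 [134 137 137 137 137 139 140 142 143 144 143 140 138 135 135 134 133 128
  119 103  88]
 [137 138 139 140 141 142 145 151 154 154 149 144 142 141 138 138 138 144
  147 134 107]
 [139 141 142 143 144 145 157 177 192 189 167 143 139 142 142 142 145 158
  168 159 132]
 [140 143 146 147 147 158
[... 2921 characters left out ...]
3
  1116 1118 1119 1116 1118 1140 1142]
 [1120 1114 1117 1117 1117 1114 1100 1092 1087 1088 1086 1085 1094 1111
  1116 1114 1115 1117 1121 1142 1140]
 [1119 1112 1115 1117 1115 1119 1113 1102 1099 1101 1100 1106 1113 1119
  1112 1116 1116 1119 1119 1139 1142]
 [1122 1119 1117 1118 1117 1113 1117 1117 1112 1109 1109 1114 1116 1115
  1114 1117 1119 1114 1137 1138 1138]
 [1134 1116 1113 1116 1119 1116 1120 1112 1118 1115 1112 1116 1115 1115
  1116 1116 1115 1115 1136 1138 1141]
 [1136 1124 1115 1113 1111 1111 1113 1116 1118 1113 1111 1114 1114 1118
  1114 1117 1114 1137 1141 1133 1139]
 [1136 1137 1123 1116 1115 1112 1115 1113 1112 1116 1114 1114 1115 1112
  1111 1112 1134 1139 1136 1137 1137]]
```

```bash
cat > fit.py <<'E'
from h import *
from scipy.optimize import least_squares
def fit(n,tag,x0,win=8,z=0.068,R=0.015):
    p=np.load(f"pics/{tag}.npz")["p"].astype(float).mean(2)
    c=proj(n,[x0[0],x0[1],z])[0].round().astype(int)
    S=5; o=(np.arange(S)+.5)/S-.5
    x=np.arange(c[0]-win,c[0]+win+1);y=np.arange(c[1]-win,c[1]+win+1)
    if n=="scene": y=y[:win+3]   # upper part only
    xs=(x[:,None]+o).ravel(); ys=(y[:,None]+o).ravel()
    X,Y=np.meshgrid(xs,ys); W=onz(n,np.c_[X.ravel(),Y.ravel()],z)[:,:2]
    I=p[y[0]:y[-1]+1,x[0]:x[-1]+1]
    def res(v,full=False):
        cx,cy,ph,sg=v; q=W-[cx,cy]; a=q@[np.cos(ph),np.sin(ph)]; b=q@[-np.sin(ph),np.cos(ph)]
        sm=lambda t:1/(1+np.exp(-np.clip(t/0.0002,-50,50)))
        D=sm(R-np.hypot(a,b)); Sl=sm(a-0.0085)*sm(0.006-abs(b))
        m=(D*(1-Sl)).reshape(X.shape); s=(D*Sl).reshape(X.shape)
        bl=lambda k:cv2.GaussianBlur(k,(0,0),abs(sg)*S).reshape(len(y),S,len(x),S).mean((1,3))
        m=bl(m);s=bl(s)
        A=np.c_[m.ravel(),s.ravel(),np.ones(m.size)]
        co=np.linalg.lstsq(A,I.ravel(),rcond=None)[0]
        return (A@co-I.ravel()) if not full else co
    best=None
    for ph in np.arange(-0.8,0.9,0.2):
        for sg in (0.8,):
            r=least_squares(res,[*x0,ph,sg],x_scale=[.001,.001,.1,.1],diff_step=1e-4)
            if best is None or r.cost<best.cost: best=r
    print(n,best.x.round(4),best.cost,res(best.x,True).round(0)); return best.x
if __name__=="__main__":
    fit("top","top0",[0.562,-0.011]); fit("scene","scene0",[0.562,-0.011],win=11)
    for n in ["top","scene"]:
        p=np.load(f"pics/{n}0.npz")["p"].astype(float)
        pr=proj(n,[0.562,-0.011,0.014])[0].round().astype(int); 
        print(n,pr); x,y=pr; b=(p[...,0]-p[...,2])[y-30:y+31,x-30:x+31]
        m=b>20; yy,xx=np.nonzero(m); w=b[m]; 
        for a,c,v in zip(xx,yy,w): print(a+x-30,c+y-30,v.round(), end="; ")
        u=[(xx*w).sum()/w.sum()+x-30,(yy*w).sum()/w.sum()+y-30]; print(u,onz(n,u,0.014))
E
python3 fit.py
```

```text
top [ 0.5627 -0.0097 -0.4698  0.7751] 25057.05595936473 [121. -18. 141.]
scene [ 0.557  -0.011  -0.3056  1.0815] 30562.324744429465 [193.  64.  93.]
top [277 184]
[np.float64(nan), np.float64(nan)] [[nan nan nan]]
scene [236 210]
[np.float64(nan), np.float64(nan)] [[nan nan nan]]fit.py:36: RuntimeWarning: invalid value encountered in scalar divide
  u=[(xx*w).sum()/w.sum()+x-30,(yy*w).sum()/w.sum()+y-30]; print(u,onz(n,u,0.014))
```

Run:
```python
from h import *
z=np.load("pics/scene0.npz");p=z["p"].astype(int);d=z["d"]
print(p[196:220,222:252].sum(2)//3)
for u in [(233.2,207.4)]: print(onz("scene",u,0.036),onz("scene",u,0.034))
print(onz("top",(280.2,175.3),0.036))
# mark
c=proj("top",[0.562,-0.011,0.014])[0];print(c)
for n in ["top","scene"]:
    p=np.load(f"pics/{n}0.npz")["p"].astype(float); x,y=proj(n,[0.562+.03,-0.011-.028,0.014])[0].round().astype(int)
    b=(p[...,1]-p[...,2]*0.75)[y-7:y+8,x-7:x+8]; b=np.clip(b-np.median(b)-15,0,None)
    yy,xx=np.mgrid[y-7:y+8,x-7:x+8]; print(n,b.round().astype(int)); u=[(xx*b).sum()/b.sum(),(yy*b).sum()/b.sum()]; print(u,onz(n,u,0.014))
a=cv2.imread("pics/scene0.png")[190:240,205:270]; b=cv2.imread("pics/top0.png")[155:215,245:310]
cv2.imwrite("pics/st.png",np.hstack([cv2.resize(a,(400,400),interpolation=cv2.INTER_CUBIC),cv2.resize(b,(400,400),interpolation=cv2.INTER_CUBIC)]))
```

```text
[[ 89  89  88  89  89  90  89  89  92 116 180 227 242 248 248 246 240 223
  173 118  94  90  88  88  88  88  88  88  87  89]
 [ 88  88  89  88  88  89  90  89  97 162 232 248 249 250 249 249 249 245
  218 145 113  97  89  88  87  89  88  89  87  88]
 [ 89  88  88  89  88  89  87  90 105 193 243 248 249 250 249 249 250 248
  232 156 131 113  97  90  89  87  88  90  88  88]
 [ 88  88  88  88  90  90  89  91 109 179 224 229 241 249 249 249 248 243
  211 149 137 131 116  98  89  89  88  89  90  89]
 [ 88  88  89  87  88  88  91 106 124 139 147 149 196 234 245 247 242 216
  158 133 134 135 130 118  98  90  90  89  88  89]
 [ 88  90  87  89  89  94 109 125 132 123 116 119 145 195 226 227 205 157
  121 125 130 133 136 129 116 102  90  88  90  91]
 [ 88  90  92  98 109 119 129 130 129 120 112 117 135 161 171 154 136 120
  109 121 128 130 132 135 130 118 101  89  89  88]
 [ 93 101 113 123 130 135 133 129 127 124 115 116 126 132 135 130 123 114
  104 112 126 128 131 136 136 131 117 100  92  88]
 [116 129 131 135 138 138 132 129 126 122 114 115 123 129 129 127 122 113
   97 104 125 126 130 137 
[... 3007 characters left out ...]
  4 12 17 21 23 25]
 [ 0  0  0  0  0  0  0  0  0  0  8 10 14 18 21]
 [ 0  0  0  0  0  0  0  0  0  0  2  8 10  9 13]
 [12  0  0  0  0  0  0  0  0  0  0  0  6  9 10]
 [37 12  0  0  0  0 38 42  6  0  0  0  0  0  4]
 [46 36 11  0  0 26 66 33  0  0  0  0  0  0  0]
 [47 45 35  9  0  6  9  0  0  0  0  0  0  0  0]
 [47 47 45 34 10  0  0  0  0  0  0  0  0  0  0]
 [47 47 46 45 34  8  0  0  0  0  0  0  0  0  0]
 [47 46 47 46 45 34  8  0  0  0  0  0  0  0  0]
 [46 47 46 47 46 45 34  8  0  0  0  0  0  0  0]
 [47 46 46 46 47 46 46 34  8  0  0  0  0  5 15]
 [47 46 48 46 47 45 46 44 34  8  0  0  0  0  0]]
[np.float64(224.57963889882018), np.float64(217.3115838398284)] [[ 0.60154266 -0.04435615  0.014     ]]
```

View pics/st.png

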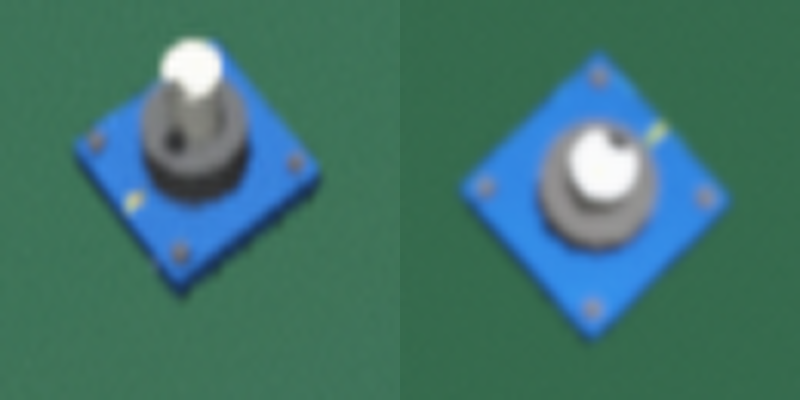

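```bash
cat > fit2.py <<'E'
from h import *
from scipy.optimize import least_squares
def cls(Q,ph):
    r=np.hypot(Q[...,0],Q[...,1]); z=Q[...,2]
    a=Q[...,0]*np.cos(ph)+Q[...,1]*np.sin(ph); b=-Q[...,0]*np.sin(ph)+Q[...,1]*np.cos(ph)
    sl=(a>0.0085)&(a<0.0225)&(abs(b)<0.006)&(z>0.014)
    inside=((r<.015)&(z<.068))|((r<.03)&(z<.036))
    solid=(inside&~sl)|(z<.014)
    return solid,r,a,b,z
def setup(n,tag,S=3,win=13):
    p=np.load(f"pics/{tag}.npz")["p"].astype(float).mean(2)
    c=proj(n,[.562,-.011,.045])[0].round().astype(int)
    x=np.arange(c[0]-win,c[0]+win+1);y=np.arange(c[1]-win,c[1]+win+1)
    o=(np.arange(S)+.5)/S-.5
    X,Y=np.meshgrid((x[:,None]+o).ravel(),(y[:,None]+o).ravel())
    uv=np.c_[X.ravel(),Y.ravel()]
    A=onz(n,uv,.070);B=onz(n,uv,.013)
    return p[y[0]:y[-1]+1,x[0]:x[-1]+1],A,B,X.shape,S,len(y),len(x)
def res(v,st,full=False):
    I,A,B,shp,S,ny,nx=st; cx,cy,ph,sg=v
    t=np.linspace(0,1,260)[None,:,None]
    Q=A[:,None]+(B-A)[:,None]*t-np.array([cx,cy,0])
    so,r,a,b,z=cls(Q,ph); k=so.argmax(1); i=np.arange(len(k))
    r=r[i,k];z=z[i,k];a=a[i,k];b=b[i,k]
    slot=(abs(b)<.0066)&(a>.0078)&(a<.0232)&(r<.0285)
    L=np.full(len(k),-1)
    L[(z>.0672)]=0
    m=(z<=.0672)&(z>.0365); L[m]=1; L[m&slot&(r<.0146)]=2
    m=(z<=.0365)&(z>.0353)&(r>.0145); L[m]=3
    m=(z<=.0353)&(z>.0145); L[m]=5; L[m&(r<.0285)]=4
    L[z<=.0145]=6; L[(z<=.0145)&(r<.03)]=4
    az=np.arctan2(Q[i,k,1],Q[i,k,0])
    cols=[(L==c)*1. for c in range(7)]+[(L==1)*np.cos(az),(L==1)*np.sin(az)]
    # plate visible beyond footprint excluded: weight
    bl=lambda q:cv2.GaussianBlur(q.reshape(shp),(0,0),abs(sg)*S).reshape(ny,S,nx,S).mean((1,3)).ravel()
    M=np.stack([bl(c) for c in cols],1)
    w=(M[:,6]+M[:,5]<0.25)*1.
    co=np.linalg.lstsq(np.r_[M*w[:,None],1e-2*np.eye(9)],np.r_[I.ravel()*w,np.zeros(9)],rcond=None)[0]
    R=(M@co-I.ravel())*w
    return (co,R.reshape(ny,nx)) if full else R
def run(n,tag,ctr,phs):
    st=setup(n,tag); from scipy.optimize import minimize
    f=lambda v:(res([v[0]/1000,v[1]/1000,v[2],v[3]],st)**2).sum()/1e3
    out=[]
    for ph in phs:
        g=lambda u:f([u[0],u[1],ph,u[2]])
        r=minimize(g,[ctr[0]*1e3,ctr[1]*1e3,.8],method="Nelder-Mead",options=dict(initial_simplex=[[ctr[0]*1e3,ctr[1]*1e3,.8],[ctr[0]*1e3+3,ctr[1]*1e3,.8],[ctr[0]*1e3,ctr[1]*1e3+3,.8],[ctr[0]*1e3,ctr[1]*1e3,1]],maxfev=60))
        print(n,round(ph,2),r.x.round(2),round(r.fun,2),flush=True)
if __name__=="__main__":
    import sys
    for n in ["top","scene"]: run(n,n+"0",[.5615,-.0105],np.arange(-.75,.2,.1))
E
time python3 fit2.py
```

```text
top -0.75 [561.67  -8.93   0.86] 23.31
top -0.65 [561.7   -8.89   0.82] 25.58
top -0.55 [561.76  -8.99   0.82] 25.61
top -0.45 [561.66  -8.86   0.81] 23.37
top -0.35 [561.6   -8.95   0.88] 22.99
top -0.25 [560.8   -9.11   1.  ] 25.07
top -0.15 [561.35  -9.11   0.83] 27.62
top -0.05 [561.36  -8.44   0.93] 23.81
top 0.05 [561.76  -8.86   0.99] 23.78
top 0.15 [560.82  -9.08   1.  ] 24.57
scene -0.75 [559.62 -10.59   0.74] 7.08
scene -0.65 [559.72 -10.87   0.69] 4.14
scene -0.55 [558.97 -11.07   0.63] 3.18
scene -0.45 [559.4  -12.     0.75] 5.9
scene -0.35 [558.99 -12.14   1.07] 12.29
scene -0.25 [558.47 -12.54   1.07] 17.51
scene -0.15 [558.48 -11.28   1.18] 24.4
scene -0.05 [558.29 -10.19   1.15] 29.17
scene 0.05 [557.67 -10.13   1.24] 31.23
scene 0.15 [558.66  -9.79   1.15] 32.11
real	6m6.136s
user	4m40.831s
sys	1m11.015s
```

>>> play_rows(
  motion=[
    [-1,[0.384,-0.365,0],0.12],
    [-1,[0.384,-0.365,0],0.12],
    [-1,[0.384,-0.365,0],0.12],
    [-1,[0.384,-0.365,0],0.12],
    [-1,[0.384,-0.365,0],0.12],
  ],
)

```text
time: 1.5
tool_pos: [0.3603, 0.4254, 0.2315]
tool_rot: [0.541, -0.456, 0.54, 0.456]
contact_force: [-0.8, 1.3, -0.2]
gripper_width: 0.998
```

>>> play_rows(
  motion=[
    [-0.4,[0.202,-0.191,0],0],
    [-0.4,[0.202,-0.191,0],0],
    [-0.4,[0.202,-0.191,0],0],
    [-0.4,[0.202,-0.191,0],0],
    [0,[0.202,-0.191,0],0],
  ],
)

```text
time: 2.0
tool_pos: [0.5421, 0.2535, 0.2316]
tool_rot: [0.541, -0.456, 0.54, 0.456]
contact_force: [0.0, 1.2, 0.6]
gripper_width: 0.547
```

```bash
cat >> h.py <<'E'
from scipy.spatial.transform import Rotation as Ro
def st():
    s=state(); q=s["tool_rot"]; M=Ro.from_quat([q[1],q[2],q[3],q[0]]).as_matrix()
    print("t",round(float(s["time"]),2),"pos",np.round(s["tool_pos"],4),"jaw",round(float(np.arctan2(M[1,2],M[0,2])),4),"down",M[:,0].round(3),"F",np.round(s["contact_force"],2),"T",np.round(s["ft_torque"],3),"w mm",round(float(s["gripper_width"])*85,2),"q6",np.round(s["joint_pos"],3))
    return s
E
python3 -c "
from h import *
st()"
```

```text
t 2.0 pos [0.5421 0.2535 0.2316] jaw 1.4018 down [ 0.001  0.    -1.   ] F [0.04 1.16 0.59] T [-0.021  0.042 -0.001] w mm 46.5 q6 [ 0.313 -0.01   1.676  0.     1.475 -1.089]
```

>>> play_rows(
  motion=[
    [0.2,[0.0205,-0.0195,-0.05],0],
    [0.5,[0.0205,-0.0195,-0.1],0],
    [0.5,[0.0205,-0.0195,-0.13],0],
    [0.5,[0.0205,-0.0195,-0.15],0],
    [0.5,[0.0205,-0.0195,-0.15],0],
  ],
)

```text
time: 2.5
tool_pos: [0.5584, 0.2345, 0.0767]
tool_rot: [0.538, -0.455, 0.543, 0.457]
contact_force: [0.1, 0.3, 0.5]
gripper_width: 0.247
```

```bash
cat > look.py <<'E'
import sys
from h import *
st()
tag=sys.argv[1]; P=[float(a) for a in sys.argv[2:5]]; h=int(sys.argv[5]) if len(sys.argv)>5 else 30
o=[]
for n in ["top","scene"]:
    p,d=grab(n,n+tag); x,y=proj(n,P)[0].round().astype(int); x=min(max(x,h),511-h);y=min(max(y,h),383-h)
    i=cv2.cvtColor(p,cv2.COLOR_RGB2BGR)[y-h:y+h,x-h:x+h]; print(n,"origin",x-h,y-h,"scale",400/(2*h))
    o.append(cv2.resize(i,(400,400),interpolation=cv2.INTER_CUBIC))
cv2.imwrite(f"pics/c{tag}.png",np.hstack(o))
E
python3 look.py 1 0.563 0.234 0.05
```

```text
t 2.5 pos [0.5584 0.2345 0.0767] jaw 1.4017 down [-0.008 -0.002 -1.   ] F [0.07 0.25 0.48] T [-0.019  0.023 -0.037] w mm 21.02 q6 [ 0.275  0.154  1.774 -0.     1.222 -1.127]
top origin 168 144 scale 6.666666666666667
scene origin 278 181 scale 6.666666666666667
```

View pics/c1.png

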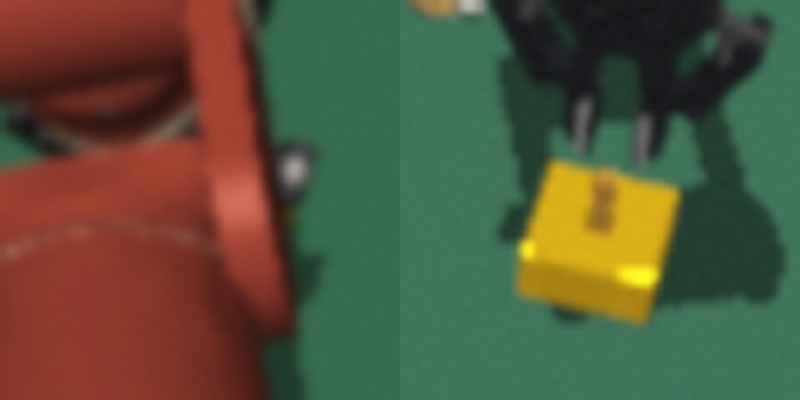

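```bash
python3 - <<'E'
from h import *
st(); s=state()
print(onz("scene",(308.5,206.8),.064).round(4), onz("scene",(309.8,204.4),.077).round(4), onz("scene",[(305.3,203.5),(314.3,205.3)],.077).round(4),proj("scene",s["tool_pos"]))
E
sleep 0; python3 look.py 2 0.563 0.234 0.055 14
```

```text
t 2.6 pos [0.5616 0.2357 0.0818] jaw 1.402 down [ 0.  0. -1.] F [0.69 0.38 0.38] T [ 0.024 -0.007 -0.006] w mm 21.05 q6 [ 0.275  0.151  1.769  0.     1.222 -1.127]
[[0.5583 0.2334 0.064 ]] [[0.5591 0.2366 0.077 ]] [[0.5572 0.2218 0.077 ]
 [0.561  0.2514 0.077 ]] [[309.58108681 203.93568624]]
t 2.6 pos [0.5616 0.2357 0.0818] jaw 1.402 down [ 0.  0. -1.] F [0.69 0.38 0.38] T [ 0.024 -0.007 -0.006] w mm 21.05 q6 [ 0.275  0.151  1.769  0.     1.222 -1.127]
top origin 184 160 scale 14.285714285714286
scene origin 294 196 scale 14.285714285714286
```

View pics/c2.png

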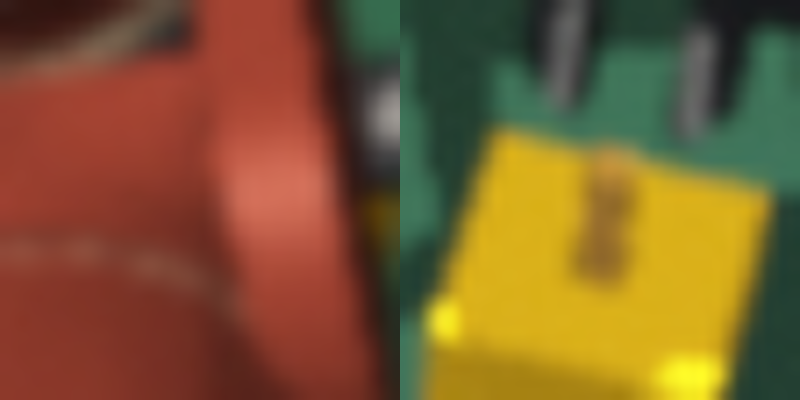

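Run:
```python
from h import *
a=onz("scene",(308.84,207.06),.064);b=onz("scene",(309.9,204.3),.082); print(a,b,a-b)
st()
z=np.load("pics/scene2.npz")["p"].astype(int)
print(z[203:214,303:317].sum(2)//3)
```

```text
[[0.55934678 0.23454247 0.064     ]] [[0.56329135 0.23682931 0.082     ]] [[-0.00394456 -0.00228684 -0.018     ]]
t 2.7 pos [0.5629 0.2362 0.0838] jaw 1.4023 down [ 0.004  0.001 -1.   ] F [-0.21 -0.71  0.51] T [-0.02   0.013  0.063] w mm 21.25 q6 [ 0.275  0.149  1.767  0.     1.222 -1.127]
[[ 91  96  88  72  82  89  90  89  88  78  83 101  75  43]
 [ 94  92  87  85  89  90  90  91  88  79  84 102  82  64]
 [114 107  99  93  95  97  96  93  88  82  82  95  90  85]
 [135 129 126 118 115 120 121 115  96  89  85  89  91  90]
 [139 139 139 130 123 132 133 133 122 114 104  99  96  94]
 [140 140 140 129 116 121 121 128 136 132 130 126 123 116]
 [140 140 139 127 105 106 107 119 137 140 139 138 138 135]
 [138 139 140 130 108  98  99 117 137 141 139 140 140 139]
 [140 139 138 129 107 101 109 123 138 140 139 138 139 140]
 [139 139 133 118 102 101 113 131 139 139 139 139 138 139]
 [139 139 128 110  99  98 108 126 139 139 139 140 140 138]]
```

>>> play_rows(
  motion=[
    [0.6,[0,0,0],0],
    [0.6,[0,0,0],0],
  ],
)

```text
time: 2.9
tool_pos: [0.5623, 0.236, 0.0831]
tool_rot: [0.541, -0.457, 0.539, 0.456]
contact_force: [0.6, 0.1, -0.5]
gripper_width: 0.198
```

```bash
python3 -c "
from h import *
st()"
```

```text
t 2.9 pos [0.5623 0.236  0.0831] jaw 1.4022 down [ 0.003  0.001 -1.   ] F [ 0.59  0.12 -0.46] T [-0.062  0.096 -0.097] w mm 16.86 q6 [ 0.275  0.149  1.768  0.     1.222 -1.127]
```

>>> play_rows(
  motion=[
    [0.6,[-0.0018,-0.002,-0.008],0],
    [0.6,[-0.0018,-0.002,-0.014],0],
    [0.6,[-0.0018,-0.002,-0.021],0],
    [0.6,[-0.0018,-0.002,-0.028],0],
    [0.6,[-0.0018,-0.002,-0.035],0],
  ],
)

```text
time: 3.4
tool_pos: [0.5593, 0.2335, 0.0453]
tool_rot: [0.54, -0.456, 0.541, 0.456]
contact_force: [0.5, -1.2, 0.8]
gripper_width: 0.199
```

```bash
python3 look.py 3 0.563 0.234 0.055 14
```

```text
t 3.4 pos [0.5593 0.2335 0.0453] jaw 1.4019 down [-0.001 -0.    -1.   ] F [ 0.55 -1.19  0.82] T [ 0.032 -0.013 -0.065] w mm 16.94 q6 [ 0.273  0.191  1.791  0.     1.16  -1.129]
top origin 184 160 scale 14.285714285714286
scene origin 294 196 scale 14.285714285714286
```

View pics/c3.png

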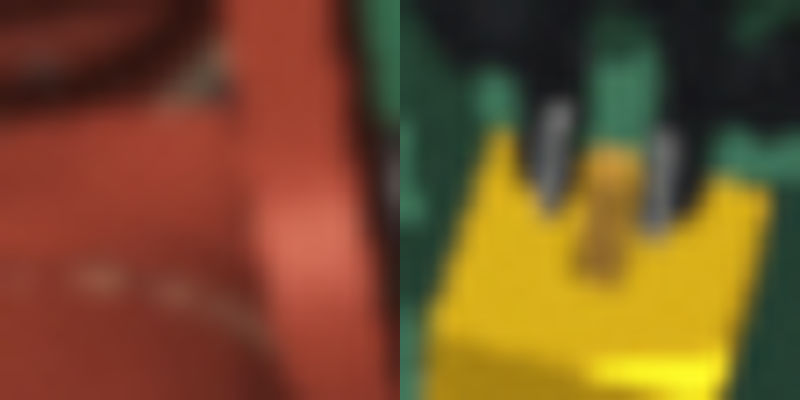

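>>> play_rows(
  motion=[
    [0.7,[0,0,0],0],
    [0.75,[0,0,0],0],
    [0.8,[0,0,0],0],
    [0.8,[0,0,0],0],
  ],
)

```text
time: 3.9
tool_pos: [0.5599, 0.2337, 0.0468]
tool_rot: [0.541, -0.456, 0.54, 0.456]
contact_force: [-0.5, -0.5, 0.6]
gripper_width: 0.103
```

```bash
python3 -c "
from h import *
st()"
```

```text
t 3.9 pos [0.5599 0.2337 0.0468] jaw 1.402 down [ 0.001  0.    -1.   ] F [-0.51 -0.54  0.57] T [ 0.04  -0.007 -0.032] w mm 8.76 q6 [ 0.273  0.19   1.79   0.     1.161 -1.129]
```

>>> play_rows(
  motion=[
    [1,[0,0,0],0],
    [1,[0,0,0],0],
    [1,[0,0,0],0],
  ],
)

```text
time: 4.2
tool_pos: [0.56, 0.2337, 0.0469]
tool_rot: [0.541, -0.456, 0.54, 0.456]
contact_force: [1.1, -0.2, 2.0]
gripper_width: 0.094
```

```bash
python3 look.py 4 0.563 0.234 0.055 14
```

```text
t 4.2 pos [0.56   0.2337 0.0469] jaw 1.4021 down [ 0.001  0.    -1.   ] F [ 1.06 -0.23  2.  ] T [-0.022 -0.013  0.043] w mm 8.0 q6 [ 0.273  0.19   1.79  -0.     1.161 -1.129]
top origin 184 160 scale 14.285714285714286
scene origin 294 196 scale 14.285714285714286
```

View pics/c4.png

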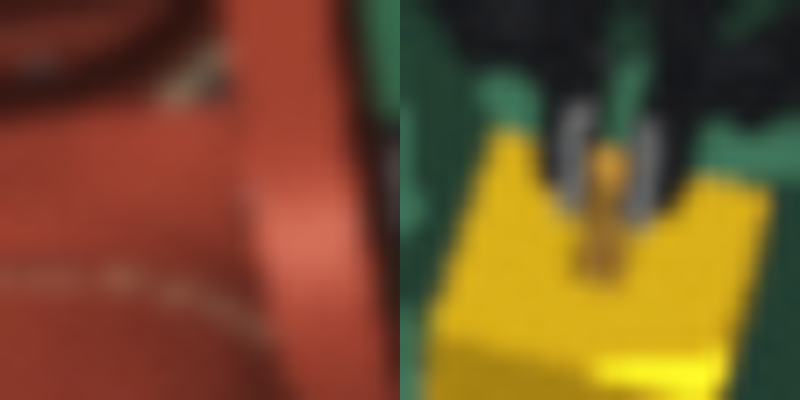

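>>> play_rows(
  motion=[
    [0.3,[0,0,0],0],
    [0.3,[0,0,0],0],
    [0.3,[0,0,0],0],
    [0.3,[0,0,0],-0.15],
    [0.3,[0,0,0],-0.3],
  ],
)

```text
time: 4.8
tool_pos: [0.5593, 0.2335, 0.0459]
tool_rot: [0.603, -0.368, 0.604, 0.368]
contact_force: [0.4, -0.6, -0.1]
gripper_width: 0.35
```

>>> play_rows(
  motion=[
    [0.3,[0,0,0],-0.15],
    [0.3,[0,0,0],-0.3],
    [0.3,[0,0,0],-0.45],
    [0.3,[0,0,0],-0.6],
    [0.3,[0,0,0],-0.75],
  ],
)

```text
time: 5.3
tool_pos: [0.5592, 0.2335, 0.0459]
tool_rot: [0.696, -0.122, 0.697, 0.122]
contact_force: [-0.5, -0.1, -0.1]
gripper_width: 0.351
```

>>> play_rows(
  motion=[
    [0.3,[0,0,0],-0.15],
    [0.3,[0,0,0],-0.3],
    [0.3,[0,0,0],-0.45],
    [0.5,[0,0,0],-0.52],
    [0.5,[0,0,0],-0.52],
  ],
)

```text
time: 5.8
tool_pos: [0.5593, 0.2335, 0.046]
tool_rot: [0.704, 0.059, 0.705, -0.059]
contact_force: [-0.3, -0.7, -0.3]
gripper_width: 0.249
```

```bash
python3 look.py 5 0.563 0.234 0.055 14
```

```text
t 5.8 pos [0.5593 0.2335 0.046 ] jaw -0.1678 down [-0. -0. -1.] F [-0.28 -0.67 -0.34] T [-0.016 -0.026 -0.03 ] w mm 21.21 q6 [ 0.273  0.19   1.791 -0.     1.161  0.441]
top origin 184 160 scale 14.285714285714286
scene origin 294 196 scale 14.285714285714286
```

View pics/c5.png

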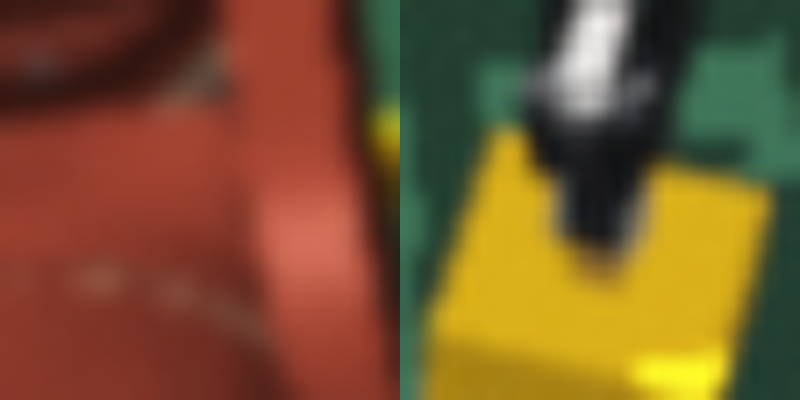

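>>> play_rows(
  motion=[
    [0.65,[0,0,0],0],
    [0.65,[0,0,0],0],
  ],
)

```text
time: 6.1
tool_pos: [0.5599, 0.2335, 0.0464]
tool_rot: [0.705, 0.059, 0.704, -0.059]
contact_force: [2.0, -0.7, -0.5]
gripper_width: 0.175
```

>>> play_rows(
  motion=[
    [0.72,[0,0,0],0],
    [0.72,[0,0,0],0],
  ],
)

```text
time: 6.3
tool_pos: [0.5605, 0.2334, 0.0466]
tool_rot: [0.705, 0.059, 0.704, -0.059]
contact_force: [4.8, -1.0, -3.0]
gripper_width: 0.139
```

>>> play_rows(
  motion=[
    [0.77,[0,0,0],0],
    [0.77,[0,0,0],0],
  ],
)

```text
time: 6.5
tool_pos: [0.5612, 0.2333, 0.0467]
tool_rot: [0.706, 0.059, 0.703, -0.059]
contact_force: [7.2, -1.5, -4.7]
gripper_width: 0.125
```

>>> play_rows(
  motion=[
    [0.77,[0.0018,-0.0003,0],0],
    [0.77,[0.0018,-0.0003,0],0],
    [1,[0.0018,-0.0003,0],0],
    [1,[0.0018,-0.0003,0],0],
    [1,[0.0018,-0.0003,0],0],
  ],
)

```text
time: 7.0
tool_pos: [0.5621, 0.2332, 0.0467]
tool_rot: [0.705, 0.059, 0.704, -0.059]
contact_force: [5.3, -1.0, -1.5]
gripper_width: 0.111
```

```bash
python3 -c "
from h import *
st()"
```

```text
t 7.0 pos [0.5621 0.2332 0.0467] jaw -0.1679 down [ 0.002 -0.    -1.   ] F [ 5.34 -0.99 -1.54] T [-0.22  -1.036  0.024] w mm 9.4 q6 [ 2.710e-01  1.930e-01  1.786e+00 -1.000e-03  1.160e+00  4.390e-01]
```

>>> play_rows(
  motion=[
    [0.3,[0.001,0,0],0],
    [0.3,[0.0012,0.0003,0],0],
    [0.3,[0.0012,0.0003,0],0.15],
    [0.3,[0.0012,0.0003,0],0.3],
    [0.3,[0.0012,0.0003,0],0.45],
  ],
)

```text
time: 7.5
tool_pos: [0.5614, 0.2338, 0.0458]
tool_rot: [0.699, -0.101, 0.701, 0.102]
contact_force: [-1.0, 1.1, 0.3]
gripper_width: 0.35
```

>>> play_rows(
  motion=[
    [0.3,[0,0,0],0.15],
    [0.3,[0,0,0],0.3],
    [0.3,[0,0,0],0.45],
    [0.3,[0,0,0],0.6],
    [0.3,[0,0,0],0.75],
  ],
)

```text
time: 8.0
tool_pos: [0.5614, 0.2338, 0.0458]
tool_rot: [0.613, -0.35, 0.615, 0.351]
contact_force: [-0.7, 0.6, -0.0]
gripper_width: 0.351
```

>>> play_rows(
  motion=[
    [0.3,[0,0,0],0.15],
    [0.3,[0,0,0],0.3],
    [0.7,[0,0,0],0.37],
    [0.7,[0,0,0],0.37],
    [0.7,[0,0,0],0.37],
  ],
)

```text
time: 8.5
tool_pos: [0.5619, 0.2337, 0.046]
tool_rot: [0.54, -0.455, 0.541, 0.456]
contact_force: [0.1, -0.4, -1.0]
gripper_width: 0.152
```

```bash
python3 -c "
from h import *
st()"
```

```text
t 8.5 pos [0.5619 0.2337 0.046 ] jaw 1.4006 down [-0.001  0.    -1.   ] F [ 0.13 -0.38 -1.  ] T [ 0.019 -0.007 -0.025] w mm 12.96 q6 [ 0.272  0.196  1.784  0.     1.162 -1.129]
```

>>> play_rows(
  motion=[
    [0.7,[0.0003,0,0.0035],0],
    [0.8,[0.0003,0,0.0035],0],
    [1,[0.0003,0,0.0035],0],
    [1,[0.0003,0,0.0035],0],
    [1,[0.0003,0,0.0035],0],
  ],
)

```text
time: 9.0
tool_pos: [0.563, 0.2337, 0.0502]
tool_rot: [0.541, -0.456, 0.54, 0.456]
contact_force: [-0.4, 0.6, 2.1]
gripper_width: 0.09
```

```bash
python3 -c "
from h import *
st()"
```

```text
t 9.0 pos [0.563  0.2337 0.0502] jaw 1.4018 down [ 0.  0. -1.] F [-0.44  0.55  2.13] T [0.033 0.137 0.023] w mm 7.67 q6 [ 0.271  0.192  1.781  0.     1.168 -1.131]
```

>>> play_rows(
  motion=[
    [1,[0,0,0.015],0],
    [1,[0,0,0.035],0],
    [1,[0,0,0.065],0],
    [1,[0.005,-0.04,0.09],-0.05],
    [1,[0.008,-0.08,0.1],-0.15],
  ],
)

```text
time: 9.5
tool_pos: [0.5727, 0.1537, 0.1545]
tool_rot: [0.575, -0.415, 0.571, 0.413]
contact_force: [0.8, -0.8, 0.4]
gripper_width: 0.091
```

```bash
python3 look.py 6 0.570 0.17 0.12 30
```

```text
t 9.5 pos [0.5727 0.1537 0.1545] jaw 1.2512 down [ 0.006  0.001 -1.   ] F [ 0.78 -0.75  0.45] T [-0.005 -0.103  0.008] w mm 7.73 q6 [ 0.137  0.032  1.765 -0.     1.338 -1.114]
top origin 187 137 scale 6.666666666666667
scene origin 260 166 scale 6.666666666666667
```

View pics/c6.png

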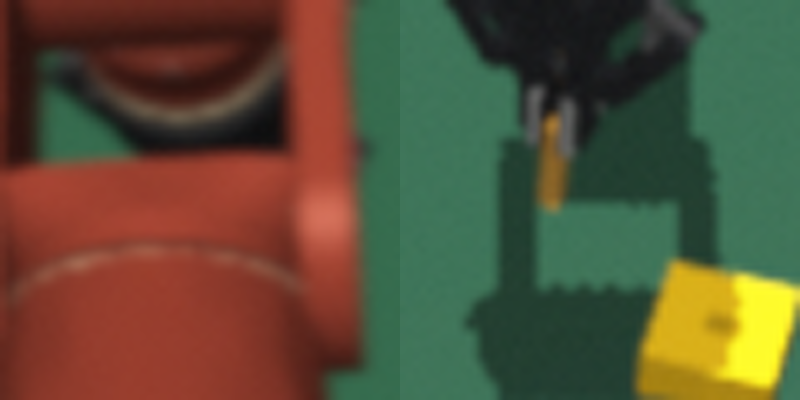

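>>> play_rows(
  motion=[
    [1,[0.005,-0.045,0],-0.08],
    [1,[0.009,-0.09,0],-0.18],
    [1,[0.013,-0.135,0],-0.18],
    [1,[0.015,-0.165,-0.01],-0.18],
    [1,[0.016,-0.179,-0.03],-0.18],
  ],
)

```text
time: 10.1
tool_pos: [0.5884, -0.0277, 0.1219]
tool_rot: [0.609, -0.362, 0.607, 0.36]
contact_force: [-0.3, 0.5, 0.1]
gripper_width: 0.092
```

>>> play_rows(
  motion=[
    [1,[0,0,-0.01],0],
    [1,[0,0,-0.02],0],
    [1,[0,0,-0.02],0],
  ],
)

```text
time: 10.4
tool_pos: [0.5855, -0.024, 0.0979]
tool_rot: [0.607, -0.361, 0.609, 0.363]
contact_force: [-0.5, -0.6, -0.2]
gripper_width: 0.094
```

```bash
python3 look.py 7 0.570 -0.015 0.06 25
```

```text
t 10.4 pos [ 0.5855 -0.024   0.0979] jaw 1.0735 down [-0.004  0.001 -1.   ] F [-0.46 -0.6  -0.22] T [ 0.03  -0.052 -0.037] w mm 8.03 q6 [-0.168  0.082  1.814  0.     1.249 -1.242]
top origin 254 153 scale 8.0
scene origin 209 177 scale 8.0
```

View pics/c7.png

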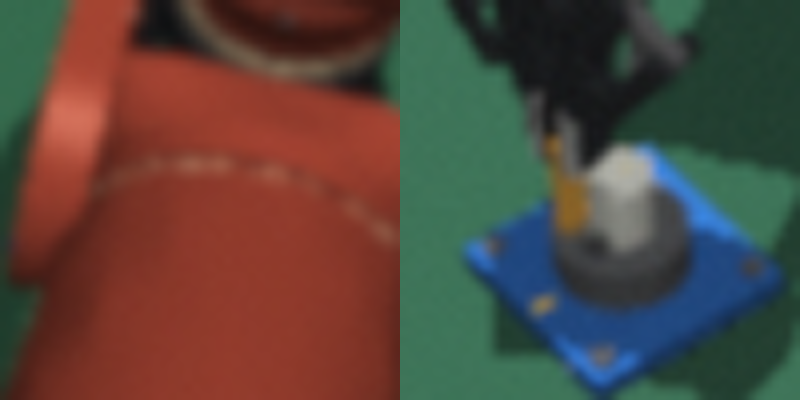

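Run:
```python
from h import *
s=st(); t=s["tool_pos"]; u=np.array([.878,-.479,0]); v=np.array([.479,.878,0])
foot=t+[0,0,-.0382]-.0007*u
c=[foot+a*.0055*u+b*.005*v for a in(-1,1) for b in (-1,1)]
print("pred foot corners",((proj("scene",c)-[209,177])*8+[400,0]).round(0)); 
c=[foot+[0,0,.052]+a*.0055*u+b*.005*v for a in(-1,1) for b in (-1,1)]
print("pred top corners",((proj("scene",c)-[209,177])*8+[400,0]).round(0)); 
for ax in ([.5605,-.0105],[.559,-.0115]):
    A=np.array([*ax,0]); P=[A+[0,0,.036]+r*u+b*.006*v for r in (.0085,.0225) for b in (-1,1)]
    print("pocket",((proj("scene",P)-[209,177])*8+[400,0]).round(0).tolist())
    th=np.linspace(0,2*np.pi,200); C=A+np.c_[.015*np.cos(th),.015*np.sin(th),th*0+.068]; q=((proj("scene",C)-[209,177])*8+[400,0]); print("shaft top bbox",q.min(0),q.max(0))
    C=A+np.c_[.03*np.cos(th),.03*np.sin(th),th*0+.036]; q=((proj("scene",C)-[209,177])*8+[400,0]); print("collar bbox",q.min(0),q.max(0))
i=cv2.imread("pics/scene7.png")[185:215,215:250]; cv2.imwrite("pics/z7.png",cv2.resize(i,(700,600),interpolation=cv2.INTER_CUBIC))
```

```text
t 10.5 pos [ 0.5869 -0.0242  0.0999] jaw 1.0737 down [-0.  0. -1.] F [ 0.74 -0.09 -0.33] T [-0.013  0.027  0.02 ] w mm 7.87 q6 [-0.168  0.081  1.812  0.     1.249 -1.242]
pred foot corners [[572. 212.]
 [590. 223.]
 [555. 228.]
 [573. 239.]]
pred top corners [[564. 126.]
 [583. 136.]
 [547. 141.]
 [565. 152.]]
pocket [[595.0, 231.0], [617.0, 244.0], [574.0, 251.0], [596.0, 263.0]]
shaft top bbox [579.22257642 148.45159969] [650.44532273 200.12496305]
collar bbox [548.51065539 174.71520079] [688.6241513  277.95775783]
pocket [[593.0, 228.0], [615.0, 241.0], [572.0, 248.0], [594.0, 260.0]]
shaft top bbox [577.60531279 145.69401095] [648.76800995 197.27945762]
collar bbox [546.94559005 172.00138606] [686.94190405 275.07076384]
```

View pics/z7.png

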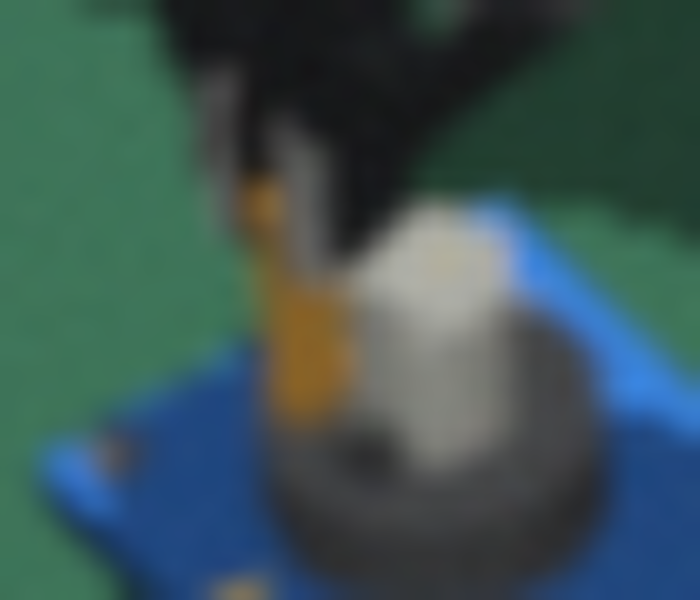

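```bash
cat > ov.py <<'E'
from h import *
import sys
n,tag,ax,ay,ph,out=sys.argv[1],sys.argv[2],*map(float,sys.argv[3:6]),sys.argv[6]
A=np.array([ax,ay,0]); th=np.linspace(0,2*np.pi,90)
x,y=proj(n,A+[0,0,.04])[0].round().astype(int); h=22; k=16
i=cv2.imread(f"pics/{tag}.png")[y-h:y+h,x-h:x+h]; i=cv2.resize(i,None,fx=k,fy=k,interpolation=cv2.INTER_CUBIC)
T=lambda P:((proj(n,P)-[x-h,y-h]+.5)*k).round().astype(np.int32)
circ=lambda r,z:A+np.c_[r*np.cos(th),r*np.sin(th),th*0+z]
u=np.array([np.cos(ph),np.sin(ph),0]);v=np.array([-u[1],u[0],0])
for P,c in [(circ(.015,.068),(0,0,255)),(circ(.03,.036),(0,255,255)),(circ(.03,.014),(255,0,255))]: cv2.polylines(i,[T(P)],True,c,1)
for z in (.036,.068): cv2.polylines(i,[T(np.array([A+[0,0,z]+r*u+b*.006*v for r,b in ((.0085,-1),(.0085,1),(.0225,1),(.0225,-1))]))],True,(0,255,0),1)
cv2.imwrite(f"pics/{out}.png",i[:600])
E
python3 ov.py scene scene0 0.5605 -0.0105 -0.5 ov1;python3 ov.py top top0 0.5615 -0.0095 -0.5 ov2
python3 -c "
import cv2,numpy as np
a=cv2.imread('pics/ov1.png');b=cv2.imread('pics/ov2.png');cv2.imwrite('pics/ov.png',np.hstack([cv2.resize(a[40:,100:500],(400,560)),cv2.resize(b[40:,150:550],(400,560))]))"
```

```text
(no output)
```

View pics/ov1.png

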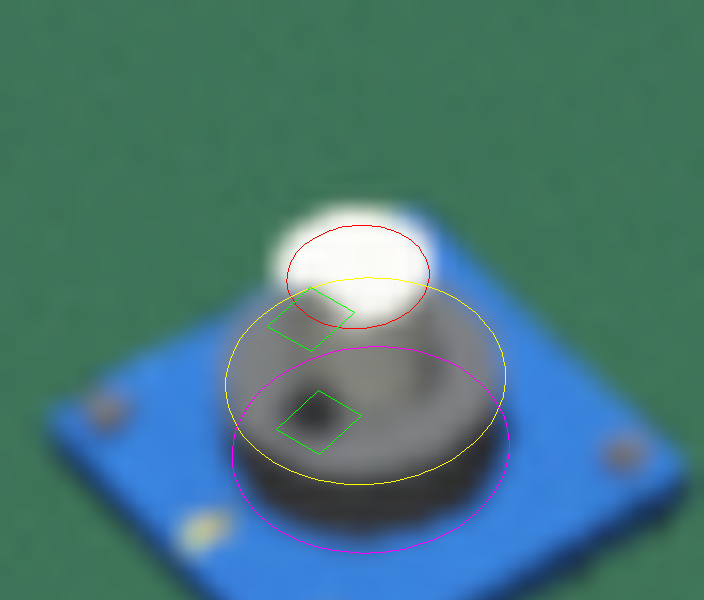

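View pics/ov2.png

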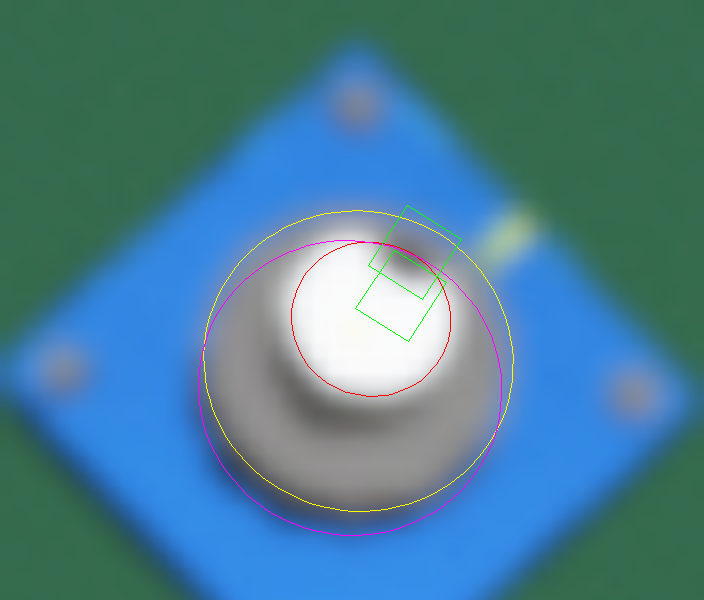

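>>> play_rows(
  motion=[
    [1,[-0.003,0.0,-0.008],0],
    [1,[-0.0066,0.0024,-0.012],0],
    [1,[-0.0066,0.0024,-0.012],0],
    [1,[-0.0066,0.0024,-0.012],0],
  ],
)

```text
time: 10.9
tool_pos: [0.58, -0.0228, 0.0877]
tool_rot: [0.608, -0.361, 0.608, 0.361]
contact_force: [-0.5, 0.8, -0.8]
gripper_width: 0.093
```

```bash
cat > rt.py <<'E'
from h import *
u=np.array([.878,-.479,0]); v=np.array([.479,.878,0])
s=st(); d=s["tool_pos"]-np.array([.5595,-.0105,0]); F=np.array(s["contact_force"])
print("r",round(d@u*1e3,2),"t",round(d@v*1e3,2),"z",round(d[2]*1e3,2),"Fr",round(F@u,2),"Ft",round(F@v,2),"Fz",round(F[2],2))
E
python3 rt.py
```

```text
t 10.9 pos [ 0.58   -0.0228  0.0877] jaw 1.0724 down [-0. -0. -1.] F [-0.45  0.84 -0.78] T [-0.035  0.004  0.008] w mm 7.89 q6 [-0.167  0.08   1.835 -0.     1.227 -1.24 ]
r 23.89 t -0.92 z 87.73 Fr -0.8 Ft 0.52 Fz -0.78
```

>>> play_rows(
  motion=[
    [1,[-0.0012,0.0016,0],0],
    [1,[-0.0022,0.0022,0],0],
    [1,[-0.0022,0.0022,0],0],
  ],
)

```text
time: 11.2
tool_pos: [0.5781, -0.0208, 0.088]
tool_rot: [0.608, -0.361, 0.608, 0.361]
contact_force: [0.4, 0.6, 0.1]
gripper_width: 0.094
```

>>> play_rows(
  motion=[
    [1,[-0.0009,0.0005,0],0],
    [1,[-0.0018,0.001,0],0],
    [1,[-0.0018,0.001,0],0],
  ],
)

```text
time: 11.5
tool_pos: [0.5763, -0.0198, 0.0879]
tool_rot: [0.608, -0.361, 0.608, 0.361]
contact_force: [-0.0, 0.2, -1.2]
gripper_width: 0.096
```

```bash
python3 rt.py
```

```text
t 11.5 pos [ 0.5763 -0.0198  0.0879] jaw 1.072 down [ 0. -0. -1.] F [-0.04  0.21 -1.18] T [-0.11  -0.058  0.026] w mm 8.16 q6 [-0.163  0.07   1.845 -0.     1.226 -1.235]
r 19.21 t -0.14 z 87.91 Fr -0.14 Ft 0.17 Fz -1.18
```

>>> play_rows(
  motion=[
    [1,[-0.0009,0.0005,0],0],
    [1,[-0.0013,0.0007,0],0],
  ],
)

```text
time: 11.7
tool_pos: [0.5756, -0.0194, 0.0881]
tool_rot: [0.608, -0.362, 0.608, 0.361]
contact_force: [3.0, -1.1, -1.7]
gripper_width: 0.093
```

>>> play_rows(
  motion=[
    [1,[-0.0009,0.0005,0],0],
    [1,[-0.0013,0.0007,0],0],
  ],
)

```text
time: 11.9
tool_pos: [0.5749, -0.019, 0.0883]
tool_rot: [0.609, -0.362, 0.607, 0.36]
contact_force: [5.9, -3.0, -3.3]
gripper_width: 0.092
```

```bash
python3 rt.py
```

```text
t 11.9 pos [ 0.5749 -0.019   0.0883] jaw 1.072 down [ 0.004 -0.001 -1.   ] F [ 5.94 -2.97 -3.31] T [-0.55  -1.053  0.043] w mm 7.79 q6 [-1.620e-01  6.400e-02  1.850e+00 -1.000e-03  1.223e+00 -1.234e+00]
r 17.56 t -0.13 z 88.28 Fr 6.64 Ft 0.23 Fz -3.31
```

>>> play_rows(
  motion=[
    [1,[0.0009,-0.0005,0],0],
    [1,[0.0014,0.0004,0],0],
    [1,[0.0014,0.0004,0],0],
  ],
)

```text
time: 12.2
tool_pos: [0.5745, -0.0176, 0.0877]
tool_rot: [0.608, -0.36, 0.608, 0.362]
contact_force: [-0.0, -0.8, -0.4]
gripper_width: 0.091
```

```bash
python3 rt.py; python3 look.py 8 0.570 -0.015 0.06 18
```

```text
t 12.2 pos [ 0.5745 -0.0176  0.0877] jaw 1.0717 down [-0.002  0.001 -1.   ] F [-0.05 -0.78 -0.43] T [0.038 0.015 0.048] w mm 7.72 q6 [-1.610e-01  6.800e-02  1.848e+00  1.000e-03  1.228e+00 -1.232e+00]
r 16.56 t 0.91 z 87.73 Fr 0.33 Ft -0.71 Fz -0.43
t 12.2 pos [ 0.5745 -0.0176  0.0877] jaw 1.0717 down [-0.002  0.001 -1.   ] F [-0.05 -0.78 -0.43] T [0.038 0.015 0.048] w mm 7.72 q6 [-1.610e-01  6.800e-02  1.848e+00  1.000e-03  1.228e+00 -1.232e+00]
top origin 261 160 scale 11.11111111111111
scene origin 216 184 scale 11.11111111111111
```

View pics/c8.png

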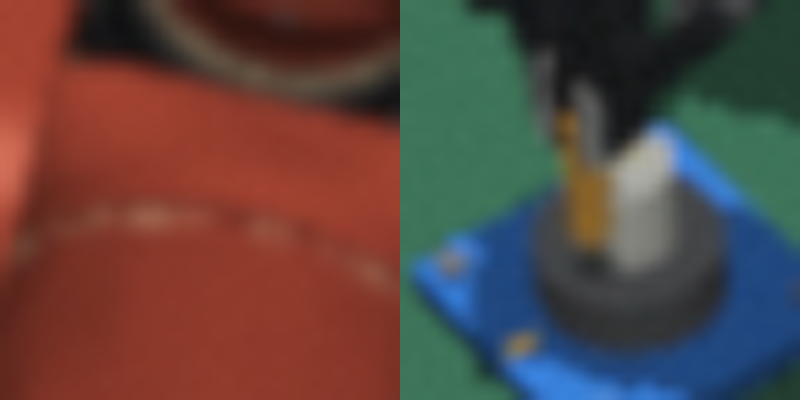

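>>> play_rows(
  motion=[
    [1,[-0.0009,0.0005,0],0],
    [1,[-0.0013,0.0007,0],0],
    [1,[-0.0013,0.0007,0],0],
  ],
)

```text
time: 12.6
tool_pos: [0.5734, -0.017, 0.0876]
tool_rot: [0.608, -0.361, 0.608, 0.361]
contact_force: [-0.0, 0.1, -1.1]
gripper_width: 0.092
```

```bash
python3 rt.py
```

```text
t 12.6 pos [ 0.5734 -0.017   0.0876] jaw 1.0722 down [-0.001  0.    -1.   ] F [-0.03  0.14 -1.08] T [-0.038  0.018 -0.016] w mm 7.84 q6 [-0.159  0.064  1.851  0.     1.226 -1.232]
r 15.33 t 0.93 z 87.64 Fr -0.09 Ft 0.11 Fz -1.08
```

>>> play_rows(
  motion=[
    [1,[-0.0009,0.0005,0],0],
    [1,[-0.0013,0.0007,0],0],
    [1,[-0.0013,0.0007,0],0],
  ],
)

```text
time: 12.9
tool_pos: [0.5728, -0.0167, 0.0879]
tool_rot: [0.608, -0.361, 0.608, 0.361]
contact_force: [2.1, -0.5, -1.2]
gripper_width: 0.092
```

>>> play_rows(
  motion=[
    [1,[-0.0007,0.0004,0],0],
    [1,[-0.0009,0.0005,0],0],
    [1,[-0.0009,0.0005,0],0],
  ],
)

```text
time: 13.2
tool_pos: [0.5723, -0.0165, 0.088]
tool_rot: [0.608, -0.362, 0.607, 0.36]
contact_force: [5.6, -2.4, -4.1]
gripper_width: 0.091
```

```bash
python3 rt.py
```

```text
t 13.2 pos [ 0.5723 -0.0165  0.088 ] jaw 1.0719 down [ 0.002 -0.001 -1.   ] F [ 5.65 -2.39 -4.11] T [-0.45  -0.916 -0.023] w mm 7.74 q6 [-1.590e-01  6.000e-02  1.856e+00 -1.000e-03  1.224e+00 -1.230e+00]
r 14.09 t 0.86 z 88.01 Fr 6.1 Ft 0.61 Fz -4.11
```

>>> play_rows(
  motion=[
    [1,[0.0013,-0.0007,0],0],
    [1,[0.0018,0.0,0],0],
    [1,[0.0022,0.0009,0],0],
  ],
)

```text
time: 13.5
tool_pos: [0.5736, -0.0153, 0.0879]
tool_rot: [0.608, -0.361, 0.608, 0.361]
contact_force: [1.0, -2.6, -0.7]
gripper_width: 0.09
```

```bash
python3 rt.py
```

```text
t 13.5 pos [ 0.5736 -0.0153  0.0879] jaw 1.072 down [-0.001 -0.    -1.   ] F [ 1.   -2.58 -0.7 ] T [-0.39  -0.205  0.042] w mm 7.68 q6 [-0.156  0.064  1.851 -0.     1.227 -1.228]
r 14.66 t 2.51 z 87.89 Fr 2.11 Ft -1.79 Fz -0.7
```

>>> play_rows(
  motion=[
    [1,[0.0004,0.0006,0],0],
    [1,[0.0004,0.0006,0],0],
  ],
)

```text
time: 13.7
tool_pos: [0.5738, -0.015, 0.0879]
tool_rot: [0.607, -0.361, 0.608, 0.361]
contact_force: [-1.5, -3.5, -0.5]
gripper_width: 0.091
```

```bash
python3 rt.py
```

```text
t 13.7 pos [ 0.5738 -0.015   0.0879] jaw 1.0723 down [-0.001 -0.001 -1.   ] F [-1.45 -3.55 -0.47] T [-0.738  0.076 -0.019] w mm 7.75 q6 [-1.550e-01  6.500e-02  1.850e+00 -1.000e-03  1.227e+00 -1.227e+00]
r 14.72 t 2.9 z 87.88 Fr 0.42 Ft -3.81 Fz -0.47
```

>>> play_rows(
  motion=[
    [1,[-0.0008,-0.0014,0],0],
    [1,[-0.0014,-0.0026,0],0],
    [1,[-0.0014,-0.0026,0],0],
  ],
)

```text
time: 14.0
tool_pos: [0.5729, -0.0168, 0.0879]
tool_rot: [0.608, -0.361, 0.608, 0.361]
contact_force: [1.5, 0.1, -0.2]
gripper_width: 0.095
```

```bash
python3 rt.py
```

```text
t 14.0 pos [ 0.5729 -0.0168  0.0879] jaw 1.0718 down [ 0.001  0.001 -1.   ] F [ 1.46  0.06 -0.25] T [ 0.029 -0.295  0.038] w mm 8.05 q6 [-1.600e-01  6.200e-02  1.853e+00  1.000e-03  1.226e+00 -1.232e+00]
r 14.79 t 0.86 z 87.91 Fr 1.25 Ft 0.75 Fz -0.25
```

>>> play_rows(
  motion=[
    [1,[-0.0004,-0.0007,0],0],
    [1,[-0.0004,-0.0007,0],0],
  ],
)

```text
time: 14.2
tool_pos: [0.5726, -0.0174, 0.0879]
tool_rot: [0.608, -0.361, 0.608, 0.361]
contact_force: [3.0, 1.4, -1.0]
gripper_width: 0.088
```

```bash
python3 rt.py
```

```text
t 14.2 pos [ 0.5726 -0.0174  0.0879] jaw 1.0719 down [ 0.001  0.001 -1.   ] F [ 3.05  1.42 -1.03] T [ 0.32  -0.445 -0.012] w mm 7.5 q6 [-1.610e-01  6.100e-02  1.854e+00  1.000e-03  1.226e+00 -1.233e+00]
r 14.81 t 0.18 z 87.91 Fr 2.0 Ft 2.7 Fz -1.03
```

>>> play_rows(
  motion=[
    [1,[0.0024,0.0007,0],0],
    [1,[0.0024,0.0007,0],0],
    [1,[0.0024,0.0007,0],0],
  ],
)

```text
time: 14.5
tool_pos: [0.5743, -0.0172, 0.0874]
tool_rot: [0.607, -0.361, 0.608, 0.361]
contact_force: [-0.6, -0.2, -1.2]
gripper_width: 0.097
```

```bash
python3 rt.py; python3 look.py 9 0.570 -0.015 0.06 18
```

```text
t 14.5 pos [ 0.5743 -0.0172  0.0874] jaw 1.0721 down [-0.001 -0.    -1.   ] F [-0.62 -0.22 -1.19] T [-0.047 -0.046  0.024] w mm 8.25 q6 [-0.159  0.067  1.849 -0.     1.227 -1.231]
r 16.2 t 1.19 z 87.39 Fr -0.44 Ft -0.49 Fz -1.19
t 14.5 pos [ 0.5743 -0.0172  0.0874] jaw 1.0721 down [-0.001 -0.    -1.   ] F [-0.62 -0.22 -1.19] T [-0.047 -0.046  0.024] w mm 8.25 q6 [-0.159  0.067  1.849 -0.     1.227 -1.231]
top origin 261 160 scale 11.11111111111111
scene origin 216 184 scale 11.11111111111111
```

View pics/c9.png

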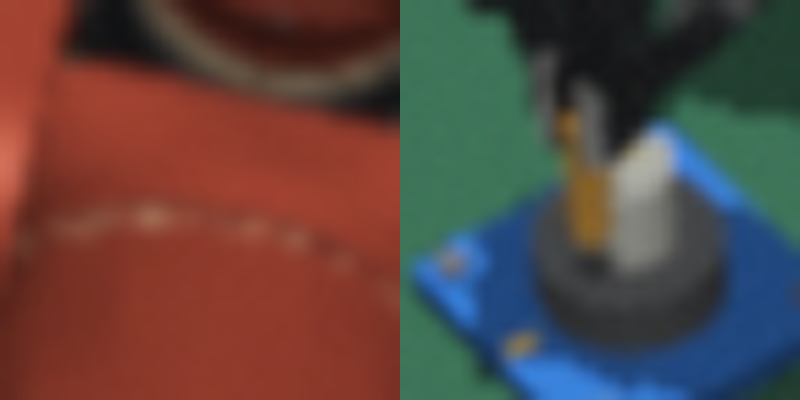

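>>> play_rows(
  motion=[
    [1,[0.0003,0.0001,-0.005],0],
    [1,[0.0003,0.0001,-0.01],0],
    [1,[0.0003,0.0001,-0.0115],0],
    [1,[0.0003,0.0001,-0.0115],0],
  ],
)

```text
time: 15.0
tool_pos: [0.5745, -0.017, 0.0755]
tool_rot: [0.608, -0.361, 0.608, 0.361]
contact_force: [-0.2, -0.1, -0.9]
gripper_width: 0.089
```

>>> play_rows(
  motion=[
    [1,[0,0,-0.0015],0],
    [1,[0,0,-0.0025],0],
    [1,[0,0,-0.0025],0],
  ],
)

```text
time: 15.3
tool_pos: [0.575, -0.0171, 0.0737]
tool_rot: [0.608, -0.361, 0.608, 0.361]
contact_force: [0.4, -0.4, -0.4]
gripper_width: 0.091
```

```bash
python3 rt.py
```

```text
t 15.3 pos [ 0.575  -0.0171  0.0737] jaw 1.072 down [-0.  0. -1.] F [ 0.42 -0.45 -0.43] T [-0.054  0.029  0.039] w mm 7.74 q6 [-0.159  0.085  1.855  0.     1.201 -1.231]
r 16.77 t 1.64 z 73.71 Fr 0.59 Ft -0.19 Fz -0.43
```

Foot is now at about the pocket mouth with no contact, so I'm lowering slowly.

>>> play_rows(
  motion=[
    [1,[-0.0002,0,-0.001],0],
    [1,[-0.0002,0,-0.0015],0],
    [1,[-0.0002,0,-0.0015],0],
  ],
)

```text
time: 15.6
tool_pos: [0.5748, -0.0171, 0.0722]
tool_rot: [0.608, -0.361, 0.608, 0.361]
contact_force: [-0.4, 0.2, -0.6]
gripper_width: 0.091
```

```bash
python3 rt.py
```

```text
t 15.6 pos [ 0.5748 -0.0171  0.0722] jaw 1.0719 down [-0.  0. -1.] F [-0.35  0.22 -0.59] T [ 0.02  -0.038  0.006] w mm 7.74 q6 [-0.159  0.087  1.856 -0.     1.199 -1.231]
r 16.57 t 1.52 z 72.23 Fr -0.41 Ft 0.02 Fz -0.59
```

>>> play_rows(
  motion=[
    [1,[0,0,-0.001],0],
    [1,[0,0,-0.0015],0],
    [1,[0,0,-0.0015],0],
  ],
)

```text
time: 15.9
tool_pos: [0.5748, -0.0171, 0.0707]
tool_rot: [0.608, -0.361, 0.608, 0.361]
contact_force: [-0.0, -0.7, -0.0]
gripper_width: 0.096
```

```bash
python3 rt.py;  python3 look.py 10 0.570 -0.015 0.06 18
```

```text
t 15.9 pos [ 0.5748 -0.0171  0.0707] jaw 1.072 down [-0.  0. -1.] F [-0.01 -0.65 -0.  ] T [-0.022 -0.006 -0.028] w mm 8.13 q6 [-0.159  0.089  1.857 -0.     1.196 -1.231]
r 16.57 t 1.53 z 70.69 Fr 0.3 Ft -0.58 Fz -0.0
t 15.9 pos [ 0.5748 -0.0171  0.0707] jaw 1.072 down [-0.  0. -1.] F [-0.01 -0.65 -0.  ] T [-0.022 -0.006 -0.028] w mm 8.13 q6 [-0.159  0.089  1.857 -0.     1.196 -1.231]
top origin 261 160 scale 11.11111111111111
scene origin 216 184 scale 11.11111111111111
```

View pics/c10.png

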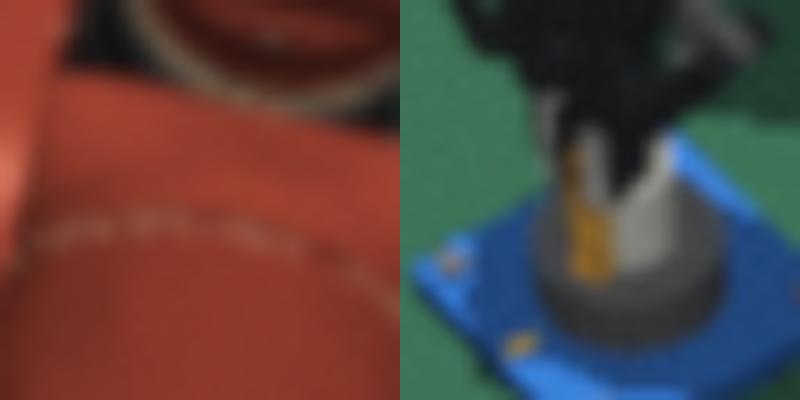

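>>> play_rows(
  motion=[
    [1,[0,0,-0.0008],0],
    [1,[0,0,-0.0008],0],
  ],
)

```text
time: 16.2
tool_pos: [0.5748, -0.0171, 0.0699]
tool_rot: [0.608, -0.361, 0.608, 0.361]
contact_force: [-1.2, 0.3, -0.2]
gripper_width: 0.096
```

```bash
python3 rt.py
```

```text
t 16.2 pos [ 0.5748 -0.0171  0.0699] jaw 1.072 down [-0.  0. -1.] F [-1.24  0.25 -0.25] T [ 0.024 -0.086  0.022] w mm 8.18 q6 [-0.159  0.09   1.857 -0.     1.194 -1.231]
r 16.59 t 1.56 z 69.93 Fr -1.21 Ft -0.37 Fz -0.25
```

>>> play_rows(
  motion=[
    [0.7,[0,0,0],0],
    [0.6,[0,0,0],0],
    [0.5,[0,0,0],0],
    [0.5,[0,0,0],0],
  ],
)

```text
time: 16.6
tool_pos: [0.5749, -0.0171, 0.0701]
tool_rot: [0.608, -0.361, 0.608, 0.361]
contact_force: [-0.8, 0.2, -0.1]
gripper_width: 0.252
```

```bash
python3 rt.py;  python3 look.py 11 0.570 -0.015 0.06 18
```

```text
t 16.6 pos [ 0.5749 -0.0171  0.0701] jaw 1.072 down [ 0. -0. -1.] F [-0.85  0.21 -0.12] T [ 0.03  -0.046  0.022] w mm 21.42 q6 [-0.159  0.09   1.857 -0.     1.194 -1.231]
r 16.7 t 1.57 z 70.1 Fr -0.84 Ft -0.22 Fz -0.12
t 16.6 pos [ 0.5749 -0.0171  0.0701] jaw 1.072 down [ 0. -0. -1.] F [-0.85  0.21 -0.12] T [ 0.03  -0.046  0.022] w mm 21.42 q6 [-0.159  0.09   1.857 -0.     1.194 -1.231]
top origin 261 160 scale 11.11111111111111
scene origin 216 184 scale 11.11111111111111
```

View pics/c11.png

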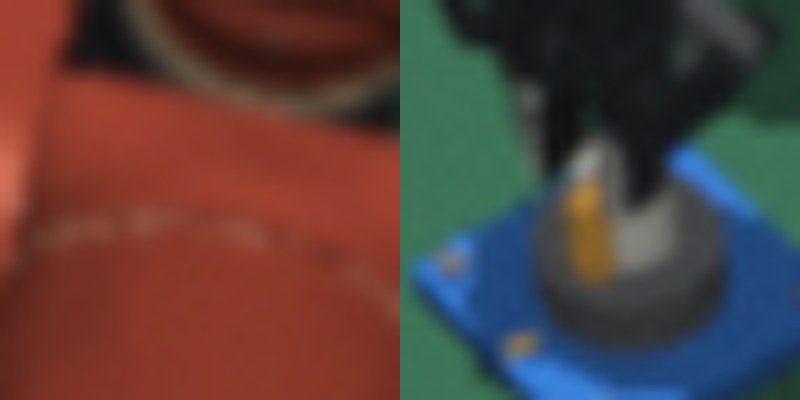

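Key has dropped: its top at (590,185) is now just below the shaft end, and its lower end is in the pocket. I'll lift clear and check with a free view, then fit the pulley.

>>> play_rows(
  motion=[
    [0.5,[0,0,0.02],0],
    [0.3,[0,0,0.06],0],
    [-0.4,[0,0,0.11],0],
    [-1,[-0.04,-0.03,0.13],0],
    [-1,[-0.08,-0.05,0.13],0],
  ],
)

```text
time: 17.2
tool_pos: [0.497, -0.0683, 0.2053]
tool_rot: [0.61, -0.364, 0.606, 0.359]
contact_force: [-0.6, 0.4, -0.1]
gripper_width: 0.847
```

```bash
python3 rt.py;  python3 look.py 12 0.565 -0.012 0.06 14
```

```text
t 17.2 pos [ 0.497  -0.0683  0.2053] jaw 1.0737 down [ 0.008 -0.003 -1.   ] F [-0.63  0.36 -0.14] T [-0.08   0.039 -0.012] w mm 72.02 q6 [-0.285 -0.238  1.928 -0.     1.443 -1.358]
r -27.19 t -80.71 z 205.28 Fr -0.73 Ft 0.02 Fz -0.14
t 17.2 pos [ 0.497  -0.0683  0.2053] jaw 1.0737 down [ 0.008 -0.003 -1.   ] F [-0.63  0.36 -0.14] T [-0.08   0.039 -0.012] w mm 72.02 q6 [-0.285 -0.238  1.928 -0.     1.443 -1.358]
top origin 264 165 scale 14.285714285714286
scene origin 221 187 scale 14.285714285714286
```

View pics/c12.png

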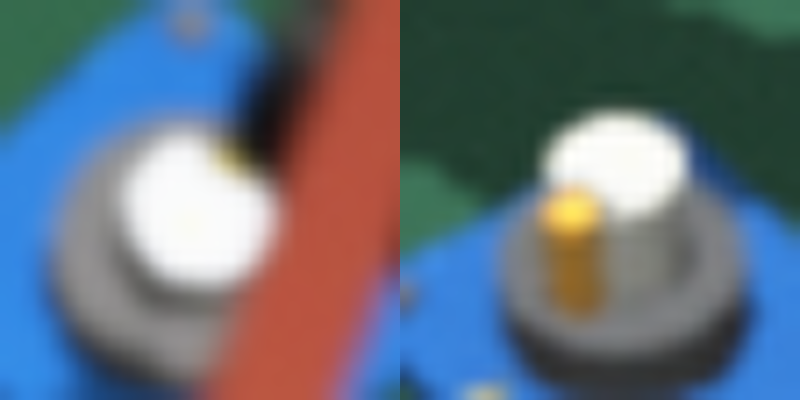

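Run:
```python
from h import *
d=np.load("pics/scene12.npz")["d"]
for (x,y) in [(233,201),(233,202),(232,201),(234,202),(236,198),(235,198)]:
    print((x,y),pd("scene",(x,y),d[y,x]).round(4))
K=onz("scene",(233.1,201.6),.066)[0];A=onz("scene",(236.26,198.4),.068)[0]; print(K,A,K-A,np.arctan2(*(K-A)[[1,0]]),np.hypot(*(K-A)[:2]))
# top: 
K=onz("top",(264+232/14.286,165+158/14.286),.066)[0];A=onz("top",(264+197/14.286,165+210/14.286),.068)[0]; print(K,A,K-A,np.arctan2(*(K-A)[[1,0]]),np.hypot(*(K-A)[:2]))
```

```text
(233, 201) [[ 0.5752 -0.0172  0.0715]]
(233, 202) [[ 0.5822 -0.0156  0.0742]]
(232, 201) [[ 0.5758 -0.0204  0.0716]]
(234, 202) [[ 0.5749 -0.0141  0.0667]]
(236, 198) [[ 0.5586 -0.0103  0.0698]]
(235, 198) [[ 0.5642 -0.0123  0.0753]]
[ 0.57286916 -0.01760383  0.066     ] [ 0.55865522 -0.00946819  0.068     ] [ 0.01421394 -0.00813564 -0.002     ] -0.5198556792516483 0.01637756936254236
[ 0.57310829 -0.01673638  0.066     ] [ 0.56061833 -0.00994469  0.068     ] [ 0.01248996 -0.0067917  -0.002     ] -0.4980493895351365 0.014217109875195068
```

```bash
cat > fitp.py <<'E'
from h import *
from scipy.optimize import minimize
def fitp(n,tag,x0,ph0,z=0.036,win=11,S=5,show=True):
    p=np.load(f"pics/{tag}.npz")["p"].astype(float)[...,0]
    c=proj(n,[*x0,z])[0].round().astype(int); o=(np.arange(S)+.5)/S-.5
    x=np.arange(c[0]-win,c[0]+win+1);y=np.arange(c[1]-win,c[1]+win+1)
    X,Y=np.meshgrid((x[:,None]+o).ravel(),(y[:,None]+o).ravel()); W=onz(n,np.c_[X.ravel(),Y.ravel()],z)[:,:2]
    I=p[y[0]:y[-1]+1,x[0]:x[-1]+1]
    def f(v,full=False):
        q=W-np.array(v[:2])/1e3; cp,sp=np.cos(v[2]),np.sin(v[2]); a=q@[cp,sp]; b=q@[-sp,cp]; r=np.hypot(a,b)
        sm=lambda t:1/(1+np.exp(-np.clip(t/0.0002,-50,50)))
        hole=1-(1-sm(.016-r))*(1-sm(a)*sm(.0235-a)*sm(.0063-abs(b)))
        disc=sm(.028-r); face=disc*(1-hole)
        bl=lambda k:cv2.GaussianBlur(k.reshape(X.shape),(0,0),abs(v[3])*S).reshape(len(y),S,len(x),S).mean((1,3)).ravel()
        F,H=bl(face),bl(hole*disc); g=bl(hole*(r>.014)*a.clip(-.03,.03)*50); g2=bl(hole*b*50)
        w=(r.reshape(X.shape).reshape(len(y),S,len(x),S).mean((1,3)).ravel()<.031)*1.
        A=np.c_[F,H,g,g2,bl(1-disc)]; co=np.linalg.lstsq(A*w[:,None],I.ravel()*w,rcond=None)[0]
        R=(A@co-I.ravel())*w
        return (R**2).sum()/1e3 if not full else (co,np.sqrt((R**2).sum()/w.sum()))
    best=None
    for ph in ph0+np.arange(-.4,.41,.2):
        s0=np.array([x0[0]*1e3,x0[1]*1e3,ph,.8]); 
        r=minimize(f,s0,method="Nelder-Mead",options=dict(initial_simplex=[s0,s0+[2,0,0,0],s0+[0,2,0,0],s0+[0,0,.15,0],s0+[0,0,0,.2]],maxfev=220))
        if best is None or r.fun<best.fun: best=r
    print(n,best.x.round(3),round(best.fun,2),f(best.x,True)); return best.x
if __name__=="__main__":
    fitp("top","top0",[.544,-.236],-.24); fitp("scene","scene0",[.543,-.236],-.24)
E
time python3 fitp.py
```

```text
top [ 5.40453e+02 -2.34370e+02 -2.53000e-01  1.48800e+00] 41.02 (array([307.35679964,  52.79327677,  69.59435309, -18.07946668,
       101.57533658]), np.float64(11.484111775106673))
scene [ 5.36531e+02 -2.37685e+02 -2.84000e-01  7.60000e-01] 27.52 (array([276.31775234, 158.58887234,   0.29342288,  25.91812936,
       164.60268101]), np.float64(12.685615321768944))
real	0m18.798s
user	0m18.301s
sys	0m0.186s
```

```bash
cat > ovp.py <<'E'
from h import *
import sys
def ov(n,tag,ax,ay,ph,z0=0.,h=20,k=20):
    A=np.array([ax,ay,z0]); th=np.linspace(0,2*np.pi,90)
    x,y=proj(n,A+[0,0,.03])[0].round().astype(int)
    i=cv2.imread(f"pics/{tag}.png")[y-h:y+h,x-h:x+h]; i=cv2.resize(i,None,fx=k,fy=k,interpolation=cv2.INTER_CUBIC)
    T=lambda P:((proj(n,P)-[x-h,y-h]+.5)*k).round().astype(np.int32)
    circ=lambda r,z:A+np.c_[r*np.cos(th),r*np.sin(th),th*0+z]
    u=np.array([np.cos(ph),np.sin(ph),0]);v=np.array([-u[1],u[0],0])
    for P,c in [(circ(.016,.036),(0,0,255)),(circ(.028,.036),(0,255,255)),(circ(.039,.012),(255,0,255)),(circ(.039,.0),(255,0,255))]: cv2.polylines(i,[T(P)],True,c,1)
    for z in (.036,): cv2.polylines(i,[T(np.array([A+[0,0,z]+r*u+b*.0063*v for r,b in ((.0145,-1),(.0235,-1),(.0235,1),(.0145,1))]))],False,(0,255,0),1)
    return cv2.resize(i,(400,400))
if __name__=="__main__":
    a=ov("top","top0",.5435,-.2365,-.25); b=ov("scene","scene0",.541,-.2365,-.25)
    cv2.imwrite("pics/ovp.png",np.hstack([a,b]))
E
python3 ovp.py
```

```text
(no output)
```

View pics/ovp.png

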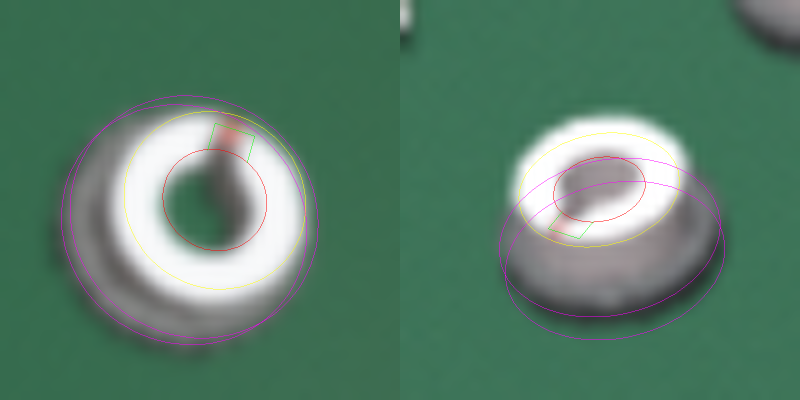

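Run:
```python
from h import *
for n,c0 in [("top",(.5424,-.2351)),("scene",(.537,-.2365))]:
    p=np.load(f"pics/{n}0.npz")["p"].astype(float)
    x,y=proj(n,[*c0,.036])[0].round().astype(int); h=14
    e=p[y-h:y+h+1,x-h:x+h+1]; m=np.clip(e[...,0]-.5*e[...,1]-.5*e[...,2]-25,0,None); yy,xx=np.mgrid[y-h:y+h+1,x-h:x+h+1]
    u=[(xx*m).sum()/m.sum(),(yy*m).sum()/m.sum()]
    w=onz(n,u,.036)[0][:2]
    # white face centroid via threshold outer ellipse
    g=(e[...,0]>195).astype(np.uint8); cn=max(cv2.findContours(g,0,1)[0],key=cv2.contourArea)[:,0]+[x-h,y-h]
    P=onz(n,cv2.convexHull(cn.astype(np.int32))[:,0],.036)[:,:2]; (cx,cy),r=cv2.minEnclosingCircle(P.astype(np.float32))
    el=cv2.fitEllipse(P.astype(np.float32)*1000)
    d=w-[cx,cy]; d2=w-np.array(el[0])/1e3
    print(n,"red",w,"circ",cx,cy,r,"ang",np.arctan2(d[1],d[0]),"ell",el,np.arctan2(d2[1],d2[0]),np.hypot(*d2))
```

```text
top red [ 0.56469618 -0.24080426] circ 0.5401094555854797 -0.23452289402484894 0.028563056141138077 ang -0.2501276431545487 ell ((539.9451293945312, -234.33578491210938), (55.22722244262695, 57.13758850097656), 169.92349243164062) -0.2556240880511151 0.025582330207001385
scene red [ 0.56259118 -0.24544778] circ 0.536356508731842 -0.23774901032447815 0.030232978984713554 ang -0.2854440027513327 ell ((536.1896362304688, -237.42425537109375), (56.958187103271484, 59.34577560424805), 122.05838775634766) -0.2950341908758671 0.027593808502078966
```

>>> play_rows(
  motion=[
    [-1,[0.01,-0.04,0],-0.15],
    [-1,[0.02,-0.08,0],-0.3],
    [-1,[0.03,-0.12,0],-0.45],
    [-1,[0.042,-0.165,0],-0.6],
    [-1,[0.042,-0.168,0],-0.75],
  ],
)

```text
time: 17.8
tool_pos: [0.5377, -0.2393, 0.1996]
tool_rot: [0.699, -0.11, 0.699, 0.109]
contact_force: [0.3, 1.1, -0.1]
gripper_width: 1.004
```

>>> play_rows(
  motion=[
    [-1,[0,0,-0.02],-0.15],
    [-1,[0,0,-0.04],-0.3],
    [-1,[0,0,-0.06],-0.45],
    [-1,[0,0,-0.08],-0.6],
    [-1,[0,0,-0.1],-0.75],
  ],
)

```text
time: 18.3
tool_pos: [0.5371, -0.2349, 0.0989]
tool_rot: [0.69, 0.152, 0.691, -0.152]
contact_force: [0.1, 0.2, -0.0]
gripper_width: 1.001
```

```bash
python3 rt.py; python3 look.py 13 0.54 -0.236 0.05 25
```

```text
t 18.3 pos [ 0.5371 -0.2349  0.0989] jaw -0.4341 down [-0.  0. -1.] F [ 0.09  0.16 -0.04] T [-0.03  -0.006 -0.013] w mm 85.11 q6 [-0.539  0.079  1.815  0.     1.247 -0.105]
r 87.88 t -207.75 z 98.88 Fr 0.01 Ft 0.18 Fz -0.04
t 18.3 pos [ 0.5371 -0.2349  0.0989] jaw -0.4341 down [-0.  0. -1.] F [ 0.09  0.16 -0.04] T [-0.03  -0.006 -0.013] w mm 85.11 q6 [-0.539  0.079  1.815  0.     1.247 -0.105]
top origin 326 169 scale 8.0
scene origin 149 166 scale 8.0
```

View pics/c13.png

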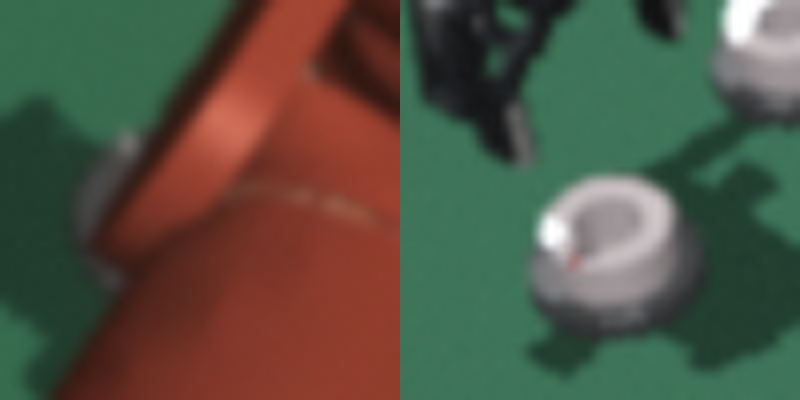

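>>> play_rows(
  motion=[
    [-1,[0.002,-0.001,-0.03],0],
    [-1,[0.002,-0.001,-0.055],0],
    [-1,[0.002,-0.001,-0.07],0],
    [-1,[0.002,-0.001,-0.08],0],
    [-0.8,[0.002,-0.001,-0.082],0],
  ],
)

```text
time: 18.9
tool_pos: [0.5387, -0.2359, 0.0174]
tool_rot: [0.691, 0.15, 0.691, -0.15]
contact_force: [-0.2, 0.2, 1.0]
gripper_width: 0.903
```

>>> play_rows(
  motion=[
    [-0.5,[0,0,0],0],
    [-0.4,[0,0,0],0],
    [-0.36,[0,0,0],0],
    [-0.32,[0,0,0],0],
  ],
)

```text
time: 19.3
tool_pos: [0.5405, -0.237, 0.0197]
tool_rot: [0.693, 0.15, 0.689, -0.151]
contact_force: [2.6, -0.8, 1.2]
gripper_width: 0.661
```

```bash
python3 rt.py; python3 look.py 14 0.54 -0.236 0.03 22
```

```text
t 19.3 pos [ 0.5405 -0.237   0.0197] jaw -0.4279 down [ 0.004 -0.002 -1.   ] F [ 2.62 -0.8   1.24] T [-0.174 -0.525 -0.01 ] w mm 56.22 q6 [-0.539  0.191  1.842  0.     1.104 -0.112]
r 91.84 t -207.96 z 19.73 Fr 2.68 Ft 0.55 Fz 1.24
t 19.3 pos [ 0.5405 -0.237   0.0197] jaw -0.4279 down [ 0.004 -0.002 -1.   ] F [ 2.62 -0.8   1.24] T [-0.174 -0.525 -0.01 ] w mm 56.22 q6 [-0.539  0.191  1.842  0.     1.104 -0.112]
top origin 327 173 scale 9.090909090909092
scene origin 153 173 scale 9.090909090909092
```

View pics/c14.png

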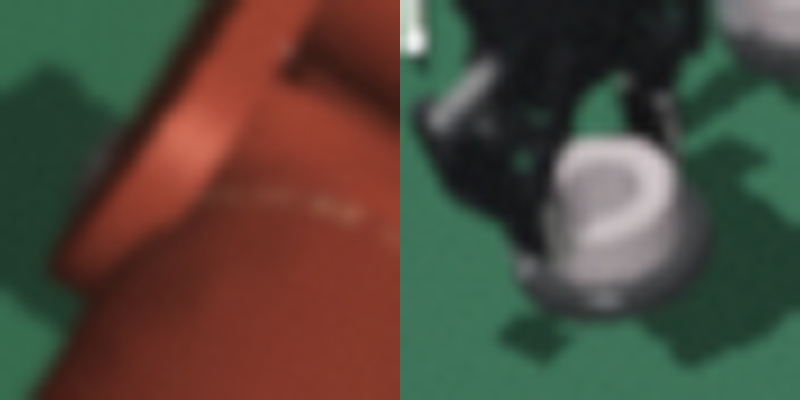

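>>> play_rows(
  motion=[
    [-0.28,[0,0,0],0],
    [-0.28,[0,0,0],0],
    [-0.28,[0,0,0],0],
  ],
)

```text
time: 19.7
tool_pos: [0.5406, -0.2371, 0.0199]
tool_rot: [0.692, 0.15, 0.689, -0.151]
contact_force: [3.5, -1.0, 5.4]
gripper_width: 0.646
```

```bash
python3 rt.py
```

```text
t 19.7 pos [ 0.5406 -0.2371  0.0199] jaw -0.4281 down [ 0.004 -0.002 -1.   ] F [ 3.53 -0.98  5.42] T [-0.166 -0.616 -0.016] w mm 54.88 q6 [-0.539  0.191  1.841  0.     1.105 -0.111]
r 91.94 t -207.97 z 19.91 Fr 3.57 Ft 0.83 Fz 5.42
```

>>> play_rows(
  motion=[
    [-0.8,[0,0,0],0],
    [-0.8,[0.0015,-0.001,0],0],
    [-0.8,[0.0015,-0.001,0],0.15],
    [-0.8,[0.0015,-0.001,0],0.3],
    [-0.8,[0.0015,-0.001,0],0.45],
  ],
)

```text
time: 20.2
tool_pos: [0.5391, -0.2364, 0.0167]
tool_rot: [0.706, -0.009, 0.708, 0.011]
contact_force: [0.9, 0.5, 0.1]
gripper_width: 0.9
```

>>> play_rows(
  motion=[
    [-0.8,[0,0,0],0.15],
    [-0.8,[0,0,0],0.3],
    [-0.8,[0,0,0],0.45],
    [-0.8,[0,0,0],0.6],
    [-0.8,[0,0,0],0.75],
  ],
)

```text
time: 20.7
tool_pos: [0.5391, -0.2365, 0.0167]
tool_rot: [0.654, -0.267, 0.655, 0.269]
contact_force: [-0.4, -0.1, -0.4]
gripper_width: 0.9
```

>>> play_rows(
  motion=[
    [-0.8,[0,0,0],0.15],
    [-0.8,[0,0,0],0.3],
    [-0.8,[0,0,0],0.37],
    [-0.6,[0,0,0],0.37],
    [-0.6,[0,0,0],0.37],
  ],
)

```text
time: 21.2
tool_pos: [0.5396, -0.2367, 0.0172]
tool_rot: [0.595, -0.381, 0.596, 0.382]
contact_force: [-0.6, 0.3, 0.7]
gripper_width: 0.801
```

```bash
python3 rt.py; python3 look.py 15 0.54 -0.236 0.03 18
```

```text
t 21.2 pos [ 0.5396 -0.2367  0.0172] jaw 1.1404 down [-0.002  0.001 -1.   ] F [-0.62  0.3   0.67] T [ 0.015  0.033 -0.008] w mm 68.06 q6 [-0.54   0.196  1.84  -0.     1.107 -1.68 ]
r 90.9 t -208.16 z 17.21 Fr -0.69 Ft -0.04 Fz 0.67
t 21.2 pos [ 0.5396 -0.2367  0.0172] jaw 1.1404 down [-0.002  0.001 -1.   ] F [-0.62  0.3   0.67] T [ 0.015  0.033 -0.008] w mm 68.06 q6 [-0.54   0.196  1.84  -0.     1.107 -1.68 ]
top origin 331 177 scale 11.11111111111111
scene origin 157 177 scale 11.11111111111111
```

View pics/c15.png

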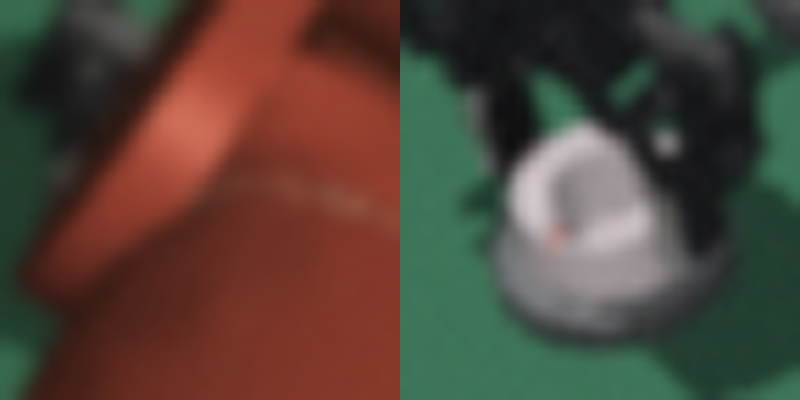

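>>> play_rows(
  motion=[
    [-0.45,[0.0006,-0.0002,0],0],
    [-0.36,[0.0006,-0.0002,0],0],
    [-0.32,[0.0006,-0.0002,0],0],
    [-0.28,[0.0006,-0.0002,0],0],
  ],
)

```text
time: 21.7
tool_pos: [0.5412, -0.2369, 0.0184]
tool_rot: [0.595, -0.382, 0.595, 0.382]
contact_force: [-0.2, 3.5, 3.0]
gripper_width: 0.645
```

```bash
python3 rt.py
```

```text
t 21.7 pos [ 0.5412 -0.2369  0.0184] jaw 1.1417 down [ 0.     0.001 -1.   ] F [-0.25  3.45  3.04] T [ 0.573 -0.046 -0.051] w mm 54.86 q6 [-5.390e-01  1.970e-01  1.838e+00  1.000e-03  1.107e+00 -1.681e+00]
r 92.41 t -207.5 z 18.38 Fr -1.87 Ft 2.92 Fz 3.04
```

>>> play_rows(
  motion=[
    [1,[0,0,0],0],
    [1,[0,0,0],0],
    [1,[0,0,0],0],
  ],
)

```text
time: 22.0
tool_pos: [0.5414, -0.2371, 0.0187]
tool_rot: [0.595, -0.382, 0.595, 0.382]
contact_force: [-0.8, 2.8, 5.5]
gripper_width: 0.628
```

```bash
python3 rt.py
```

```text
t 22.0 pos [ 0.5414 -0.2371  0.0187] jaw 1.142 down [ 0.001  0.    -1.   ] F [-0.77  2.78  5.51] T [0.72  0.091 0.064] w mm 53.4 q6 [-5.390e-01  1.960e-01  1.837e+00  1.000e-03  1.108e+00 -1.681e+00]
r 92.6 t -207.61 z 18.73 Fr -2.01 Ft 2.08 Fz 5.51
```

>>> play_rows(
  motion=[
    [1,[0,0,0.01],0],
    [1,[0,0,0.03],0],
    [1,[0,0,0.06],0],
    [1,[0,0.02,0.09],-0.05],
    [1,[0.005,0.06,0.11],-0.15],
  ],
)

```text
time: 22.5
tool_pos: [0.5461, -0.1794, 0.1301]
tool_rot: [0.623, -0.335, 0.623, 0.333]
contact_force: [1.6, -0.1, -3.0]
gripper_width: 0.629
```

>>> play_rows(
  motion=[
    [1,[0.003,0.05,0],-0.09],
    [1,[0.008,0.1,0],-0.09],
    [1,[0.0145,0.15,0],-0.09],
    [1,[0.0145,0.165,0],-0.09],
    [1,[0.0145,0.167,0],-0.09],
  ],
)

```text
time: 23.0
tool_pos: [0.5597, -0.0085, 0.1273]
tool_rot: [0.635, -0.309, 0.636, 0.309]
contact_force: [-0.4, -0.3, -3.7]
gripper_width: 0.625
```

```bash
python3 rt.py; python3 look.py 16 0.56 -0.012 0.1 22
```

```text
t 23.0 pos [ 0.5597 -0.0085  0.1273] jaw 0.9054 down [-0.001 -0.001 -1.   ] F [-0.45 -0.26 -3.71] T [-0.087 -0.011  0.021] w mm 53.14 q6 [-1.480e-01 -1.400e-02  1.859e+00 -1.000e-03  1.297e+00 -1.053e+00]
r -0.77 t 1.81 z 127.26 Fr -0.27 Ft -0.44 Fz -3.71
t 23.0 pos [ 0.5597 -0.0085  0.1273] jaw 0.9054 down [-0.001 -0.001 -1.   ] F [-0.45 -0.26 -3.71] T [-0.087 -0.011  0.021] w mm 53.14 q6 [-1.480e-01 -1.400e-02  1.859e+00 -1.000e-03  1.297e+00 -1.053e+00]
top origin 257 155 scale 9.090909090909092
scene origin 213 170 scale 9.090909090909092
```

View pics/c16.png

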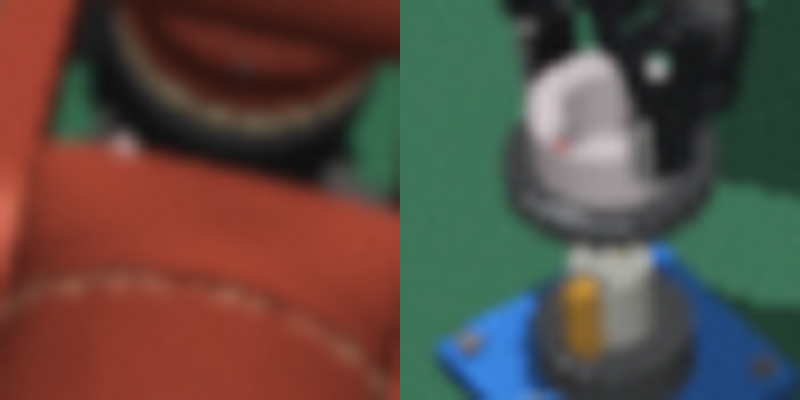

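Run:
```python
from h import *
s=state(); t=np.array(s["tool_pos"]); 
p=np.load("pics/scene16.npz")["p"].astype(float)
e=p[170:214,213:257]; m=np.clip(e[...,0]-.5*e[...,1]-.5*e[...,2]-22,0,None); m[:,30:]=0; m[:8]=0; m[24:]=0
yy,xx=np.mgrid[170:214,213:257]; print(np.argwhere(m>0)+[170,213],m[m>0].round())
u=np.array([(xx*m).sum()/m.sum(),(yy*m).sum()/m.sum()]); print("red",u)
zt=t[2]-.0187+.036
c=t[:2]+[-.0006,.0005]
for b in ([0,0],[-.0025,-.001]):
    w=onz("scene",u,zt)[0][:2]-np.array(b)-c; print("r",np.hypot(*w),"yaw",np.arctan2(w[1],w[0]))
# overlay
import sys; sys.argv=["x"]
from ovp import ov
A=c+np.array([-.0025,-.001])*0
cv2.imwrite("pics/ov16.png",np.hstack([ov("scene","scene16",*c,-.505,z0=t[2]-.0187),ov("scene","scene16",*(c+[-.0025,-.001]),-.505,z0=t[2]-.0187)]))
```

```text
[[185 230]
 [185 231]
 [186 230]
 [186 231]] [10.  5. 10.  4.]
red [230.29824561 185.47368421]
r 0.02045066675692098 yaw -0.5946188191051764
r 0.022074191132359047 yaw -0.4934758434484177
```

View pics/ov16.png

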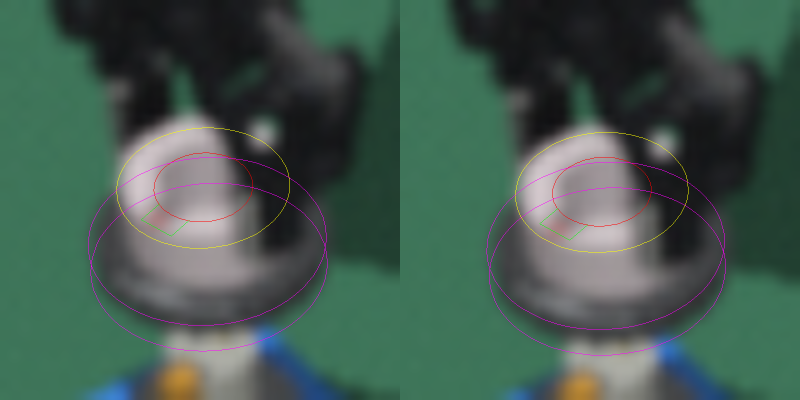

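>>> play_rows(
  motion=[
    [1,[0,0,-0.015],0],
    [1,[0,0,-0.03],0],
    [1,[0,0,-0.033],0],
    [1,[0,0,-0.033],0],
  ],
)

```text
time: 23.5
tool_pos: [0.5591, -0.0109, 0.0928]
tool_rot: [0.635, -0.307, 0.638, 0.309]
contact_force: [0.7, -0.5, -3.4]
gripper_width: 0.629
```

```bash
python3 rt.py
```

```text
t 23.5 pos [ 0.5591 -0.0109  0.0928] jaw 0.9008 down [-0.004  0.    -1.   ] F [ 0.69 -0.45 -3.36] T [ 0.023 -0.025 -0.016] w mm 53.44 q6 [-0.153  0.027  1.881 -0.     1.238 -1.053]
r -0.21 t -0.55 z 92.81 Fr 0.83 Ft -0.06 Fz -3.36
```

>>> play_rows(
  motion=[
    [1,[0,0,0],0],
    [1,[0,0,0],0],
  ],
)

```text
time: 23.7
tool_pos: [0.561, -0.0105, 0.0956]
tool_rot: [0.637, -0.308, 0.636, 0.308]
contact_force: [0.4, -0.2, -2.5]
gripper_width: 0.629
```

```bash
python3 rt.py; python3 look.py 17 0.56 -0.012 0.07 18
```

```text
t 23.7 pos [ 0.561  -0.0105  0.0956] jaw 0.9017 down [ 0.001 -0.    -1.   ] F [ 0.41 -0.17 -2.54] T [ 0.025 -0.01  -0.006] w mm 53.49 q6 [-0.151  0.024  1.878 -0.     1.238 -1.053]
r 1.3 t 0.67 z 95.6 Fr 0.44 Ft 0.05 Fz -2.54
t 23.7 pos [ 0.561  -0.0105  0.0956] jaw 0.9017 down [ 0.001 -0.    -1.   ] F [ 0.41 -0.17 -2.54] T [ 0.025 -0.01  -0.006] w mm 53.49 q6 [-0.151  0.024  1.878 -0.     1.238 -1.053]
top origin 261 162 scale 11.11111111111111
scene origin 217 180 scale 11.11111111111111
```

View pics/c17.png

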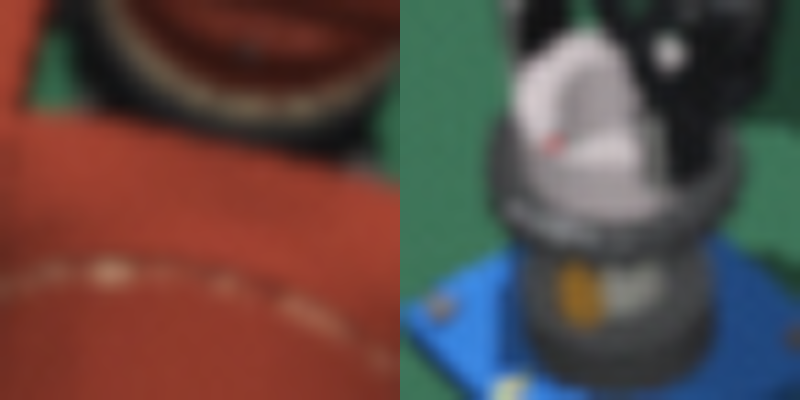

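>>> play_rows(
  motion=[
    [1,[0,0.0006,-0.003],0],
    [1,[0,0.0006,-0.006],0],
    [1,[0,0.0006,-0.008],0],
    [1,[0,0.0006,-0.008],0],
  ],
)

```text
time: 24.2
tool_pos: [0.56, -0.0096, 0.0864]
tool_rot: [0.636, -0.308, 0.637, 0.308]
contact_force: [1.0, 0.2, -3.0]
gripper_width: 0.629
```

```bash
python3 rt.py
```

```text
t 24.2 pos [ 0.56   -0.0096  0.0864] jaw 0.9021 down [-0.001  0.    -1.   ] F [ 1.04  0.18 -3.  ] T [ 0.026 -0.004  0.017] w mm 53.43 q6 [-0.15   0.035  1.884 -0.     1.223 -1.052]
r 0.05 t 1.05 z 86.37 Fr 0.83 Ft 0.65 Fz -3.0
```

>>> play_rows(
  motion=[
    [1,[0,0,-0.001],0],
    [1,[0,0,-0.002],0],
    [1,[0,0,-0.002],0],
  ],
)

```text
time: 24.5
tool_pos: [0.5606, -0.0098, 0.085]
tool_rot: [0.636, -0.308, 0.636, 0.308]
contact_force: [0.7, -0.4, -3.0]
gripper_width: 0.636
```

```bash
python3 rt.py
```

```text
t 24.5 pos [ 0.5606 -0.0098  0.085 ] jaw 0.902 down [ 0. -0. -1.] F [ 0.73 -0.36 -2.97] T [-0.011 -0.083  0.033] w mm 54.09 q6 [-0.15   0.037  1.885 -0.     1.22  -1.052]
r 0.6 t 1.17 z 85.04 Fr 0.81 Ft 0.03 Fz -2.97
```

>>> play_rows(
  motion=[
    [1,[0,0,-0.001],0],
    [1,[0,0,-0.0015],0],
    [1,[0,0,-0.0015],0],
  ],
)

```text
time: 24.8
tool_pos: [0.561, -0.0098, 0.0842]
tool_rot: [0.637, -0.309, 0.636, 0.308]
contact_force: [-0.3, -0.6, -0.5]
gripper_width: 0.629
```

>>> play_rows(
  motion=[
    [1,[0,0,-0.001],0],
    [1,[0,0,-0.0015],0],
    [1,[0,0,-0.0015],0],
  ],
)

```text
time: 25.1
tool_pos: [0.5615, -0.0099, 0.0832]
tool_rot: [0.637, -0.309, 0.636, 0.308]
contact_force: [0.1, -0.5, 4.5]
gripper_width: 0.633
```

```bash
python3 rt.py
```

```text
t 25.1 pos [ 0.5615 -0.0099  0.0832] jaw 0.902 down [ 0.003 -0.    -1.   ] F [ 0.08 -0.48  4.47] T [-0.13  -0.263 -0.028] w mm 53.79 q6 [-0.15   0.04   1.885 -0.     1.214 -1.052]
r 1.5 t 1.51 z 83.24 Fr 0.3 Ft -0.39 Fz 4.47
```

>>> play_rows(
  motion=[
    [1,[0,0,0.0005],0.03],
    [1,[0,0,0.0005],0.05],
  ],
)

```text
time: 25.3
tool_pos: [0.561, -0.0099, 0.0832]
tool_rot: [0.629, -0.325, 0.628, 0.324]
contact_force: [0.4, -0.6, 4.9]
gripper_width: 0.629
```

```bash
python3 rt.py
```

```text
t 25.3 pos [ 0.561  -0.0099  0.0832] jaw 0.9539 down [ 0.001 -0.    -1.   ] F [ 0.42 -0.56  4.9 ] T [-0.202 -0.275  0.002] w mm 53.46 q6 [-0.15   0.04   1.885 -0.     1.215 -1.104]
r 1.01 t 1.28 z 83.2 Fr 0.64 Ft -0.29 Fz 4.9
```

>>> play_rows(
  motion=[
    [1,[0,0,0],0.03],
    [1,[0,0,0],0.05],
  ],
)

```text
time: 25.5
tool_pos: [0.5609, -0.0099, 0.083]
tool_rot: [0.62, -0.341, 0.62, 0.34]
contact_force: [0.1, -2.2, 5.7]
gripper_width: 0.629
```

```bash
python3 rt.py; python3 look.py 18 0.56 -0.012 0.07 16
```

```text
t 25.5 pos [ 0.5609 -0.0099  0.083 ] jaw 1.0042 down [ 0.001 -0.    -1.   ] F [ 0.09 -2.22  5.69] T [-0.257 -0.292 -0.043] w mm 53.45 q6 [-0.15   0.04   1.885 -0.     1.215 -1.154]
r 0.97 t 1.2 z 83.04 Fr 1.14 Ft -1.91 Fz 5.69
t 25.5 pos [ 0.5609 -0.0099  0.083 ] jaw 1.0042 down [ 0.001 -0.    -1.   ] F [ 0.09 -2.22  5.69] T [-0.257 -0.292 -0.043] w mm 53.45 q6 [-0.15   0.04   1.885 -0.     1.215 -1.154]
top origin 263 164 scale 12.5
scene origin 219 182 scale 12.5
```

View pics/c18.png

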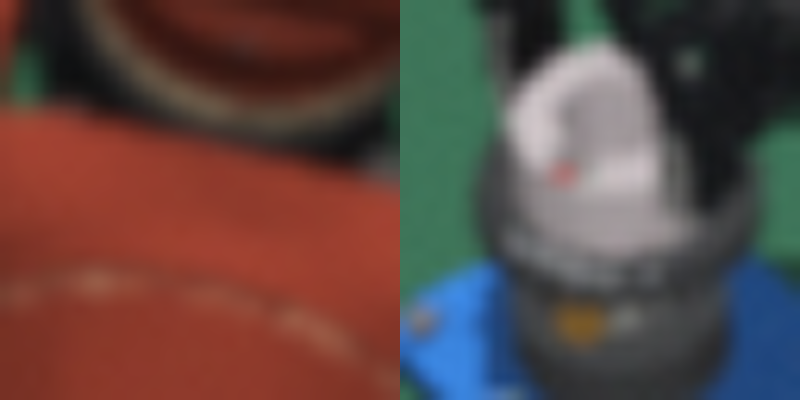

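>>> play_rows(
  motion=[
    [1,[0,0,0.002],0],
    [1,[0,0,0.002],-0.15],
    [1,[0,0,0.002],-0.16],
    [1,[0,0,0.001],-0.16],
    [1,[0,0,0],-0.16],
  ],
)

```text
time: 26.1
tool_pos: [0.5609, -0.0096, 0.0831]
tool_rot: [0.645, -0.29, 0.645, 0.29]
contact_force: [0.9, 0.5, 7.2]
gripper_width: 0.63
```

```bash
python3 rt.py
```

```text
t 26.1 pos [ 0.5609 -0.0096  0.0831] jaw 0.8445 down [ 0.001  0.    -1.   ] F [0.92 0.54 7.2 ] T [-0.058 -0.326 -0.041] w mm 53.53 q6 [-0.15   0.04   1.885  0.     1.215 -0.995]
r 0.81 t 1.41 z 83.14 Fr 0.55 Ft 0.91 Fz 7.2
```

>>> play_rows(
  motion=[
    [1,[0,0,0.002],0],
    [1,[0.0011,-0.0006,0.002],0.07],
    [1,[0.0011,-0.0006,0.002],0.07],
    [1,[0.0011,-0.0006,0.001],0.07],
    [1,[0.0011,-0.0006,0],0.07],
  ],
)

```text
time: 26.6
tool_pos: [0.562, -0.0104, 0.0831]
tool_rot: [0.635, -0.312, 0.635, 0.311]
contact_force: [-0.0, -0.3, 6.8]
gripper_width: 0.629
```

```bash
python3 rt.py
```

```text
t 26.6 pos [ 0.562  -0.0104  0.0831] jaw 0.9117 down [ 0.001 -0.    -1.   ] F [-0.02 -0.31  6.79] T [-0.133 -0.282 -0.032] w mm 53.42 q6 [-0.151  0.042  1.883 -0.     1.215 -1.062]
r 2.21 t 1.27 z 83.1 Fr 0.13 Ft -0.28 Fz 6.79
```

Run:
```python
import cv2,numpy as np
a=cv2.imread("pics/scene13.png")[184:212,162:192];b=cv2.imread("pics/scene18.png")[182:212,222:252];
o=[]
for i in (a,b):
    i=cv2.resize(i,(400,400),interpolation=cv2.INTER_LANCZOS4).astype(float); i=np.clip((i-90)*1.6,0,255); o.append(i.astype(np.uint8))
cv2.imwrite("pics/kw.png",np.hstack(o))
```

```text
(no output)
```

View pics/kw.png

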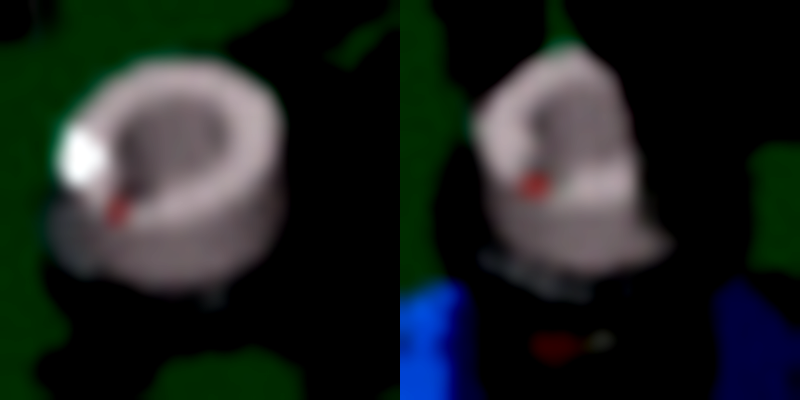

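```bash
cat > fitq.py <<'E'
from h import *
from scipy.optimize import minimize
def run(tag,x0,ph0,ch=0,z=.036,n="scene",win=12,S=5):
    p=np.load(f"pics/{tag}.npz")["p"].astype(float)[...,ch].clip(0,195)
    c=proj(n,[*x0,z])[0].round().astype(int); o=(np.arange(S)+.5)/S-.5
    x=np.arange(c[0]-win,c[0]+win+1);y=np.arange(c[1]-win,c[1]+win+1)
    X,Y=np.meshgrid((x[:,None]+o).ravel(),(y[:,None]+o).ravel()); W=onz(n,np.c_[X.ravel(),Y.ravel()],z)[:,:2]
    I=p[y[0]:y[-1]+1,x[0]:x[-1]+1].ravel()
    sm=lambda t:1/(1+np.exp(-np.clip(t/0.0002,-50,50)))
    def f(v):
        q=W-np.array(v[:2])/1e3; cp,sp=np.cos(v[2]),np.sin(v[2]); a=q@[cp,sp]; b=q@[-sp,cp]; r=np.hypot(a,b)
        kw=sm(a)*sm(.0235-a)*sm(.0063-abs(b)); bo=sm(.016-r); kw=kw*(1-bo)
        face=(1-bo)*(1-kw)
        bl=lambda k:cv2.GaussianBlur(k.reshape(X.shape),(0,0),abs(v[3])*S).reshape(len(y),S,len(x),S).mean((1,3)).ravel()
        w=(r.reshape(len(y),S,len(x),S).mean((1,3)).ravel()<.0255)*1.
        A=np.c_[bl(face),bl(face*q[:,0]*50),bl(face*q[:,1]*50),bl(bo),bl(bo*q[:,0]*50),bl(bo*q[:,1]*50),bl(kw)]
        co=np.linalg.lstsq(A*w[:,None],I*w,rcond=None)[0]
        return (((A@co-I)*w)**2).sum()/w.sum()
    res=[]
    for ph in ph0+np.arange(-.3,.31,.15):
        s0=np.array([x0[0]*1e3,x0[1]*1e3,ph,.8])
        r=minimize(f,s0,method="Nelder-Mead",options=dict(initial_simplex=[s0,s0+[2,0,0,0],s0+[0,2,0,0],s0+[0,0,.15,0],s0+[0,0,0,.2]],maxfev=250)); res.append((r.fun,r.x.round(3)))
    res.sort(key=lambda a:a[0]); print(tag,ch,res[0],res[1])
if __name__=="__main__":
    for ch in (0,1,2): run("scene13",[.537,-.2375],-.27,ch)
    run("scene0",[.537,-.2375],-.27,0)
E
python3 fitq.py
```

```text
scene13 0 (np.float64(20.396036473871323), array([ 5.36026e+02, -2.37722e+02, -2.73000e-01,  5.04000e-01])) (np.float64(20.396036473941763), array([ 5.36026e+02, -2.37722e+02, -2.73000e-01,  5.04000e-01]))
scene13 1 (np.float64(26.347725476286588), array([ 5.36277e+02, -2.37753e+02, -2.87000e-01,  5.73000e-01])) (np.float64(26.75605588420167), array([ 5.36089e+02, -2.38279e+02, -2.61000e-01,  5.98000e-01]))
scene13 2 (np.float64(25.581919511606262), array([ 5.36281e+02, -2.37745e+02, -2.88000e-01,  5.48000e-01])) (np.float64(28.463620537281184), array([ 5.36091e+02, -2.38273e+02, -2.23000e-01,  6.54000e-01]))
scene0 0 (np.float64(37.81401410640439), array([ 5.41741e+02, -2.34331e+02,  8.70000e-02,  5.90000e-01])) (np.float64(37.820407712213104), array([ 5.41750e+02, -2.34321e+02,  7.70000e-02,  5.82000e-01]))
```

```bash
cat > fitr.py <<'E'
from h import *
from scipy.optimize import minimize
def red(tag,box):
    p=np.load(f"pics/{tag}.npz")["p"].astype(float); x0,x1,y0,y1=box
    e=p[y0:y1,x0:x1]; m=np.clip(e[...,0]-.5*e[...,1]-.5*e[...,2]-18,0,None); yy,xx=np.mgrid[y0:y1,x0:x1]
    return np.array([(xx*m).sum()/m.sum(),(yy*m).sum()/m.sum()])
def run(tag,x0,ph0,z,mask,ch=0,n="scene",win=12,S=5):
    p=np.load(f"pics/{tag}.npz")["p"].astype(float)[...,ch].clip(0,195)
    c=proj(n,[*x0,z])[0].round().astype(int); o=(np.arange(S)+.5)/S-.5
    x=np.arange(c[0]-win,c[0]+win+1);y=np.arange(c[1]-win,c[1]+win+1)
    X,Y=np.meshgrid((x[:,None]+o).ravel(),(y[:,None]+o).ravel()); W=onz(n,np.c_[X.ravel(),Y.ravel()],z)[:,:2]
    I=p[y[0]:y[-1]+1,x[0]:x[-1]+1].ravel()
    XX,YY=np.meshgrid(x,y); mk=mask(XX,YY).ravel()
    sm=lambda t:1/(1+np.exp(-np.clip(t/0.0002,-50,50)))
    def f(v):
        q=W-np.array(v[:2])/1e3; cp,sp=np.cos(v[2]),np.sin(v[2]); a=q@[cp,sp]; b=q@[-sp,cp]; r=np.hypot(a,b)
        kw=sm(a)*sm(.0235-a)*sm(.0063-abs(b)); bo=sm(.016-r); kw=kw*(1-bo); face=(1-bo)*(1-kw)
        bl=lambda k:cv2.GaussianBlur(k.reshape(X.shape),(0,0),.55*S).reshape(len(y),S,len(x),S).mean((1,3)).ravel()
        w=(r.reshape(len(y),S,len(x),S).mean((1,3)).ravel()<.0255)*mk
        A=np.c_[bl(face),bl(face*q[:,0]*50),bl(face*q[:,1]*50),bl(bo),bl(bo*q[:,0]*50),bl(bo*q[:,1]*50),bl(kw)]
        co=np.linalg.lstsq(A*w[:,None],I*w,rcond=None)[0]
        return (((A@co-I)*w)**2).sum()/w.sum()
    res=[]
    for ph in ph0+np.arange(-.3,.31,.15):
        s0=np.array([x0[0]*1e3,x0[1]*1e3,ph])
        r=minimize(f,s0,method="Nelder-Mead",options=dict(initial_simplex=[s0,s0+[2,0,0],s0+[0,2,0],s0+[0,0,.15]],maxfev=200)); res.append((round(r.fun,2),r.x.round(3)))
    res.sort(key=lambda a:a[0]); print(tag,ch,*res[:2]); return res[0][1]
if __name__=="__main__":
    u=red("scene13",(165,180,190,205)); w=onz("scene",u,.036)[0][:2]-[.5362,-.2377]; print("13 red",u,np.hypot(*w),np.arctan2(w[1],w[0]))
    for tag,zt,box,x0,lim in [("scene16",.1273,(222,235,178,192),(.556,-.009),237),("scene17",.0956,(222,236,185,197),(.557,-.011),237),("scene18",.0830,(225,238,190,200),(.557,-.011),238)]:
        z=zt-.0187+.036; u=red(tag,box)
        for ch in (0,1):
            v=run(tag,x0,-.5,z,lambda X,Y:(X<lim)*1.,ch); w=onz("scene",u,z)[0][:2]-v[:2]/1e3; print(" red",u.round(2),np.hypot(*w).round(4),np.arctan2(w[1],w[0]).round(3))
E
python3 fitr.py
```

```text
13 red [170.35443038 198.34177215] 0.026374221799377557 -0.2740070800108111
scene16 0 (np.float64(57.37), array([555.349,  -9.499,  -0.565])) (np.float64(57.37), array([555.349,  -9.499,  -0.565]))
 red [230.37 185.48] 0.024 -0.521
scene16 1 (np.float64(67.65), array([555.372,  -9.607,  -0.562])) (np.float64(67.82), array([555.579,  -9.37 ,  -0.577]))
 red [230.37 185.48] 0.0239 -0.518
scene17 0 (np.float64(68.02), array([ 5.56125e+02, -9.50300e+00,  6.20000e-02])) (np.float64(79.79), array([557.2  ,  -9.674,  -0.611]))
 red [230.42 192.48] 0.0248 -0.581
scene17 1 (np.float64(76.35), array([ 5.56146e+02, -9.71000e+00,  5.10000e-02])) (np.float64(90.85), array([558.196,  -9.295,  -0.664]))
 red [230.42 192.48] 0.0246 -0.574
scene18 0 (np.float64(48.02), array([ 5.57202e+02, -8.62300e+00, -5.38000e-01])) (np.float64(50.16), array([ 5.57341e+02, -9.65200e+00, -4.88000e-01]))
 red [231.57 195.48] 0.0234 -0.497
scene18 1 (np.float64(57.3), array([ 5.57497e+02, -1.00490e+01, -4.81000e-01])) (np.float64(57.3), array([ 5.57497e+02, -1.00490e+01, -4.81000e-01]))
 red [231.57 195.48] 0.0225 -0.448
```

>>> play_rows(
  motion=[
    [1,[0,0,0.003],0],
    [1,[0,0,0.003],0.05],
    [1,[0,0,0.002],0.05],
    [1,[0,0,0.001],0.05],
    [1,[0,0,0],0.05],
  ],
)

```text
time: 27.1
tool_pos: [0.5622, -0.0104, 0.0832]
tool_rot: [0.627, -0.327, 0.627, 0.327]
contact_force: [-0.4, -1.2, 5.6]
gripper_width: 0.632
```

```bash
python3 rt.py
```

```text
t 27.1 pos [ 0.5622 -0.0104  0.0832] jaw 0.9613 down [ 0.001 -0.    -1.   ] F [-0.36 -1.2   5.59] T [-0.178 -0.144 -0.013] w mm 53.69 q6 [-0.151  0.042  1.883 -0.     1.215 -1.112]
r 2.32 t 1.34 z 83.22 Fr 0.25 Ft -1.23 Fz 5.59
```

Run:
```python
from h import *
ax=np.array([.5587,-.0095])
for tag,zt,u in [("16",.1273,(230.37,185.48)),("17",.0956,(230.42,192.48)),("18",.0830,(231.57,195.48))]:
    z=zt+.0173
    w=onz("scene",u,z)[0][:2]-ax
    print(tag,"red rel axis r",np.hypot(*w).round(4),"ang",np.arctan2(w[1],w[0]).round(3), "exp px",proj("scene",[*(ax+.0264*np.array([np.cos(-.52),np.sin(-.52)])),z]))
```

```text
16 red rel axis r 0.0212 ang -0.6 exp px [[229.67484679 186.62560067]]
17 red rel axis r 0.0227 ang -0.644 exp px [[230.27067901 193.53614002]]
18 red rel axis r 0.0217 ang -0.495 exp px [[230.50168658 196.2172615 ]]
```

>>> play_rows(
  motion=[
    [1,[0,0,0.006],-0.04],
    [1,[0,0,0.012],-0.04],
    [1,[0,0,0.02],-0.04],
    [1,[0,0,0.02],-0.04],
    [1,[0,0,0.02],-0.04],
  ],
)

```text
time: 27.6
tool_pos: [0.5615, -0.0103, 0.1025]
tool_rot: [0.633, -0.315, 0.633, 0.315]
contact_force: [-0.1, 0.5, -3.4]
gripper_width: 0.629
```

```bash
python3 rt.py; python3 look.py 19 0.56 -0.012 0.07 18; python3 rt.py
python3 - <<'E'
from h import *
s=state(); t=np.array(s["tool_pos"]); n="scene"; k=20
th=np.linspace(0,2*np.pi,120)
x0,y0,w,h=216,172,36,30
i=cv2.imread("pics/scene19.png")[y0:y0+h,x0:x0+w]; i=cv2.resize(i,None,fx=k,fy=k,interpolation=cv2.INTER_CUBIC)
T=lambda P:((proj(n,P)-[x0,y0]+.5)*k).round().astype(np.int32)
circ=lambda c,r,z:np.c_[c[0]+r*np.cos(th),c[1]+r*np.sin(th),th*0+z]
jaw=.92; d=np.array([np.cos(jaw-1.571),np.sin(jaw-1.571)]); c=t[:2]-.0008*d; zb=t[2]-.0187
for r,z in ((.039,zb),(.039,zb+.012),(.028,zb+.036),(.016,zb+.036)): cv2.polylines(i,[T(circ(c,r,z))],True,(0,255,255),1)
a=(.5604,-.0094)
for r,z in ((.015,.068),(.03,.036),(.03,.014)): cv2.polylines(i,[T(circ(a,r,z))],True,(0,0,255),1)
cv2.imwrite("pics/ov19.png",i)
E
```

```text
t 27.6 pos [ 0.5615 -0.0103  0.1025] jaw 0.9222 down [-0. -0. -1.] F [-0.13  0.53 -3.45] T [-0.061  0.01  -0.079] w mm 53.45 q6 [-0.151  0.018  1.872 -0.     1.251 -1.073]
r 1.62 t 1.15 z 102.48 Fr -0.37 Ft 0.4 Fz -3.45
t 27.6 pos [ 0.5615 -0.0103  0.1025] jaw 0.9222 down [-0. -0. -1.] F [-0.13  0.53 -3.45] T [-0.061  0.01  -0.079] w mm 53.45 q6 [-0.151  0.018  1.872 -0.     1.251 -1.073]
top origin 261 162 scale 11.11111111111111
scene origin 217 180 scale 11.11111111111111
t 27.7 pos [ 0.5612 -0.0102  0.102 ] jaw 0.9222 down [-0.001  0.    -1.   ] F [ 0.48 -0.76 -2.98] T [0.019 0.04  0.075] w mm 53.38 q6 [-0.151  0.018  1.873 -0.     1.252 -1.073]
r 1.34 t 1.03 z 102.02 Fr 0.79 Ft -0.44 Fz -2.98
```

View pics/ov19.png

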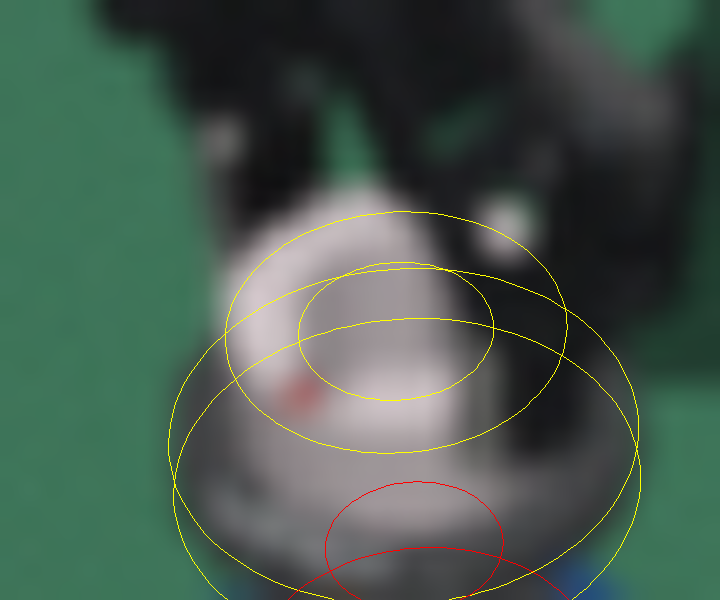

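>>> play_rows(
  motion=[
    [1,[0.0014,-0.0008,-0.008],0.01],
    [1,[0.0014,-0.0008,-0.014],0.01],
    [1,[0.0014,-0.0008,-0.017],0.01],
    [1,[0.0014,-0.0008,-0.019],0.01],
    [1,[0.0014,-0.0008,-0.019],0.01],
  ],
)

```text
time: 28.2
tool_pos: [0.5626, -0.011, 0.0829]
tool_rot: [0.631, -0.318, 0.632, 0.318]
contact_force: [0.3, 0.6, -3.4]
gripper_width: 0.633
```

```bash
python3 rt.py
```

```text
t 28.2 pos [ 0.5626 -0.011   0.0829] jaw 0.932 down [-0.001  0.    -1.   ] F [ 0.32  0.55 -3.43] T [ 0.02  -0.028  0.008] w mm 53.82 q6 [-0.152  0.046  1.88  -0.     1.217 -1.084]
r 2.97 t 1.01 z 82.87 Fr 0.02 Ft 0.64 Fz -3.43
```

>>> play_rows(
  motion=[
    [1,[0,0,-0.001],0],
    [1,[0,0,-0.002],0],
    [1,[0,0,-0.002],0],
  ],
)

```text
time: 28.5
tool_pos: [0.563, -0.0111, 0.0816]
tool_rot: [0.632, -0.318, 0.632, 0.318]
contact_force: [-1.0, -0.3, -2.5]
gripper_width: 0.63
```

```bash
python3 rt.py
```

```text
t 28.5 pos [ 0.563  -0.0111  0.0816] jaw 0.932 down [ 0. -0. -1.] F [-1.04 -0.29 -2.49] T [-0.046 -0.032 -0.024] w mm 53.57 q6 [-0.152  0.047  1.881 -0.     1.214 -1.084]
r 3.35 t 1.15 z 81.57 Fr -0.77 Ft -0.75 Fz -2.49
```

>>> play_rows(
  motion=[
    [1,[0,0,-0.001],0],
    [1,[0,0,-0.002],0],
    [1,[0,0,-0.002],0],
  ],
)

```text
time: 28.8
tool_pos: [0.5628, -0.0111, 0.0793]
tool_rot: [0.632, -0.318, 0.632, 0.318]
contact_force: [-0.4, -0.2, -3.7]
gripper_width: 0.63
```

```bash
python3 rt.py
```

```text
t 28.8 pos [ 0.5628 -0.0111  0.0793] jaw 0.932 down [-0. -0. -1.] F [-0.37 -0.23 -3.69] T [-0.017  0.017 -0.   ] w mm 53.51 q6 [-0.152  0.05   1.882 -0.     1.21  -1.084]
r 3.2 t 1.06 z 79.33 Fr -0.21 Ft -0.37 Fz -3.69
```

>>> play_rows(
  motion=[
    [1,[0,0,-0.002],0],
    [1,[0,0,-0.004],0],
    [1,[0,0,-0.005],0],
    [1,[0,0,-0.005],0],
  ],
)

```text
time: 29.2
tool_pos: [0.5627, -0.0111, 0.0741]
tool_rot: [0.632, -0.318, 0.632, 0.318]
contact_force: [0.3, -0.8, -2.9]
gripper_width: 0.632
```

>>> play_rows(
  motion=[
    [1,[0,0,-0.002],0],
    [1,[0,0,-0.004],0],
    [1,[0,0,-0.006],0],
    [1,[0,0,-0.006],0],
  ],
)

```text
time: 29.6
tool_pos: [0.5626, -0.011, 0.068]
tool_rot: [0.631, -0.318, 0.632, 0.318]
contact_force: [-0.1, -1.2, -3.6]
gripper_width: 0.632
```

```bash
python3 rt.py
```

```text
t 29.6 pos [ 0.5626 -0.011   0.068 ] jaw 0.932 down [-0.001  0.    -1.   ] F [-0.08 -1.18 -3.59] T [-0.012  0.031 -0.011] w mm 53.73 q6 [-0.152  0.065  1.888  0.     1.19  -1.084]
r 2.98 t 1.0 z 67.98 Fr 0.49 Ft -1.08 Fz -3.59
```

>>> play_rows(
  motion=[
    [1,[0,0,-0.002],0],
    [1,[0,0,-0.004],0],
    [1,[0,0,-0.006],0],
    [1,[0,0,-0.006],0],
  ],
)

```text
time: 30.0
tool_pos: [0.5626, -0.0111, 0.0621]
tool_rot: [0.631, -0.318, 0.632, 0.318]
contact_force: [0.7, 0.1, -3.5]
gripper_width: 0.632
```

>>> play_rows(
  motion=[
    [1,[0,0,-0.002],0],
    [1,[0,0,-0.004],0],
    [1,[0,0,-0.004],0],
  ],
)

```text
time: 30.3
tool_pos: [0.5627, -0.0111, 0.0581]
tool_rot: [0.632, -0.318, 0.632, 0.318]
contact_force: [-0.0, -1.1, -3.6]
gripper_width: 0.632
```

>>> play_rows(
  motion=[
    [1,[0,0,-0.001],0],
    [1,[0,0,-0.002],0],
    [1,[0,0,-0.002],0],
  ],
)

```text
time: 30.6
tool_pos: [0.5629, -0.0111, 0.0563]
tool_rot: [0.632, -0.318, 0.632, 0.318]
contact_force: [0.4, -0.6, -3.3]
gripper_width: 0.626
```

```bash
python3 rt.py
```

```text
t 30.6 pos [ 0.5629 -0.0111  0.0563] jaw 0.932 down [-0.  0. -1.] F [ 0.39 -0.59 -3.32] T [ 0.008  0.026 -0.052] w mm 53.25 q6 [-0.152  0.081  1.893  0.     1.168 -1.084]
r 3.21 t 1.11 z 56.34 Fr 0.62 Ft -0.33 Fz -3.32
```

Bottom should be about 37.6 mm, so the collar is near.

>>> play_rows(
  motion=[
    [1,[0,0,-0.001],0],
    [1,[0,0,-0.001],0],
    [1,[0,0,-0.001],0],
  ],
)

```text
time: 30.9
tool_pos: [0.5629, -0.0111, 0.0555]
tool_rot: [0.632, -0.318, 0.632, 0.318]
contact_force: [-0.6, -0.5, -3.6]
gripper_width: 0.632
```

>>> play_rows(
  motion=[
    [1,[0,0,-0.0007],0],
    [1,[0,0,-0.0007],0],
  ],
)

```text
time: 31.1
tool_pos: [0.5631, -0.0111, 0.0549]
tool_rot: [0.632, -0.318, 0.632, 0.318]
contact_force: [-0.1, -0.8, -2.3]
gripper_width: 0.63
```

```bash
python3 rt.py
```

```text
t 31.1 pos [ 0.5631 -0.0111  0.0549] jaw 0.9319 down [ 0. -0. -1.] F [-0.06 -0.79 -2.29] T [ 0.012 -0.044  0.005] w mm 53.59 q6 [-0.152  0.083  1.893 -0.     1.165 -1.084]
r 3.45 t 1.15 z 54.89 Fr 0.32 Ft -0.73 Fz -2.29
```

>>> play_rows(
  motion=[
    [1,[0,0,-0.0007],0],
    [1,[0,0,-0.0007],0],
  ],
)

```text
time: 31.3
tool_pos: [0.5632, -0.0112, 0.0548]
tool_rot: [0.632, -0.318, 0.632, 0.318]
contact_force: [-2.5, -0.2, 2.1]
gripper_width: 0.63
```

```bash
python3 rt.py; python3 look.py 20 0.56 -0.012 0.06 18
```

```text
t 31.3 pos [ 0.5632 -0.0112  0.0548] jaw 0.9321 down [ 0. -0. -1.] F [-2.47 -0.23  2.09] T [0.037 0.362 0.017] w mm 53.53 q6 [-0.152  0.084  1.893 -0.     1.165 -1.084]
r 3.56 t 1.17 z 54.78 Fr -2.05 Ft -1.38 Fz 2.09
t 31.3 pos [ 0.5632 -0.0112  0.0548] jaw 0.9321 down [ 0. -0. -1.] F [-2.47 -0.23  2.09] T [0.037 0.362 0.017] w mm 53.53 q6 [-0.152  0.084  1.893 -0.     1.165 -1.084]
top origin 260 163 scale 11.11111111111111
scene origin 218 182 scale 11.11111111111111
```

View pics/c20.png

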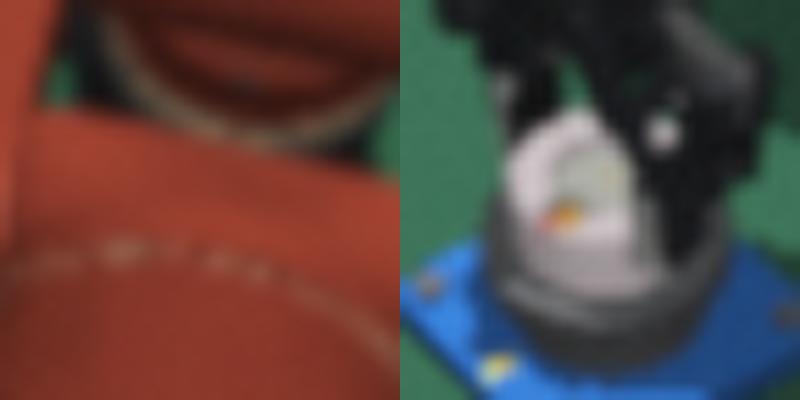

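The pulley is seated: its bottom is at about 36.1 mm with a light 5 N contact, and the brass key shows in the keyway at (568,215) beside the red mark. I'll let go.

>>> play_rows(
  motion=[
    [-0.4,[0,0,0.0005],0],
    [-0.6,[0,0,0.0005],0],
    [-0.9,[0,0,0.0005],0],
    [-1,[0,0,0.0005],0],
    [-1,[0,0,0.0005],0],
  ],
)

```text
time: 31.9
tool_pos: [0.563, -0.0111, 0.0546]
tool_rot: [0.632, -0.318, 0.632, 0.318]
contact_force: [0.1, 0.0, -0.4]
gripper_width: 0.999
```

```bash
python3 rt.py
```

```text
t 31.9 pos [ 0.563  -0.0111  0.0546] jaw 0.932 down [ 0.  0. -1.] F [ 0.11  0.01 -0.41] T [-0.   -0.01  0.  ] w mm 84.96 q6 [-0.152  0.084  1.893  0.     1.165 -1.084]
r 3.36 t 1.15 z 54.59 Fr 0.1 Ft 0.06 Fz -0.41
```

>>> play_rows(
  motion=[
    [-1,[0,0,0.02],0],
    [-1,[0,0,0.05],0],
    [-1,[0,0,0.1],0],
    [-1,[0,0,0.15],0],
    [-1,[-0.04,0.02,0.17],0],
  ],
)

```text
time: 32.4
tool_pos: [0.5274, 0.0074, 0.2315]
tool_rot: [0.635, -0.319, 0.629, 0.315]
contact_force: [0.4, -0.1, 1.2]
gripper_width: 0.999
```

>>> play_rows(
  motion=[
    [-1,[-0.03,0.04,0],0],
    [-1,[-0.06,0.08,0],0],
    [-1,[-0.08,0.12,0],0],
    [-1,[-0.1,0.16,0],0],
    [-1,[-0.1,0.2,0],0],
  ],
)

```text
time: 32.9
tool_pos: [0.4211, 0.2104, 0.2249]
tool_rot: [0.632, -0.318, 0.631, 0.318]
contact_force: [0.8, 0.4, -0.2]
gripper_width: 0.993
```

```bash
python3 rt.py; python3 look.py 21 0.56 -0.012 0.06 16
python3 - <<'E'
from h import *
for n in ("top","scene"):
    for x in ("pulley","pulley_keyway"): print(n,x,[(np.round(r["at"],4).tolist(),round(r["score"],2)) for r in nets.landmark_of(n,x)])
E
```

```text
t 32.9 pos [0.4211 0.2104 0.2249] jaw 0.9325 down [ 0.001  0.    -1.   ] F [ 0.81  0.42 -0.15] T [ 0.019 -0.071 -0.008] w mm 84.41 q6 [ 0.305 -0.328  1.967  0.     1.501 -0.628]
r -227.34 t 127.6 z 224.87 Fr 0.51 Ft 0.75 Fz -0.15
t 32.9 pos [0.4211 0.2104 0.2249] jaw 0.9325 down [ 0.001  0.    -1.   ] F [ 0.81  0.42 -0.15] T [ 0.019 -0.071 -0.008] w mm 84.41 q6 [ 0.305 -0.328  1.967  0.     1.501 -0.628]
top origin 262 165 scale 12.5
scene origin 220 184 scale 12.5
top pulley [([0.4055, -0.1974, 0.0004], 0.68), ([0.3051, -0.2489, 0.001], 0.62), ([0.567, -0.009, 0.042], 0.61)]
top pulley_keyway [([0.3963, -0.173, 0.035], 0.97), ([0.5793, -0.02, 0.0728], 0.71), ([0.3203, -0.2593, 0.0359], 0.69)]
scene pulley [([0.397, -0.1915, 0.0004], 0.77), ([0.565, -0.0111, 0.0354], 0.73), ([0.3053, -0.2484, -0.0032], 0.72)]
scene pulley_keyway [([0.5834, -0.0202, 0.0709], 0.74), ([0.3211, -0.2593, 0.0375], 0.66)]
```

View pics/c21.png

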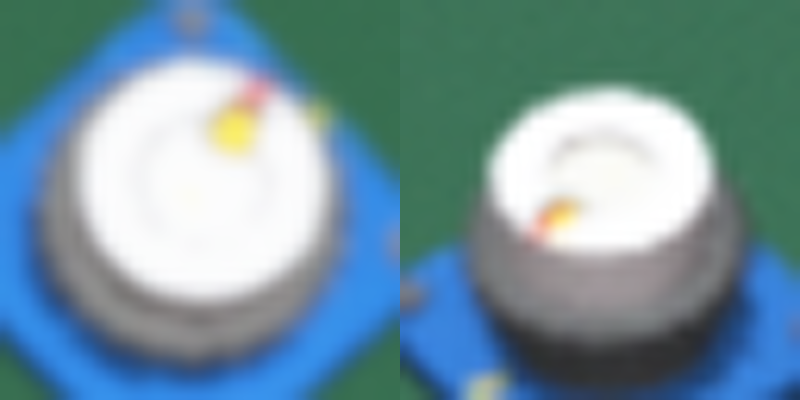

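View pics/scene21.png

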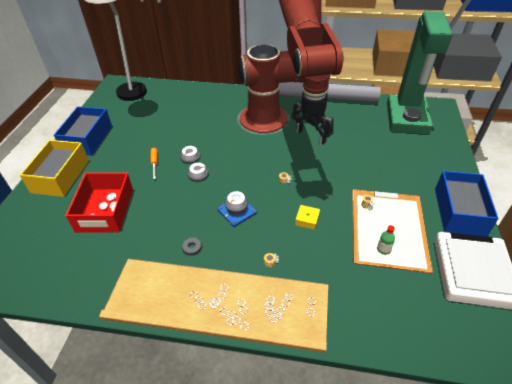

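Run:
```python
from h import *
d=np.load("pics/top21.npz")["d"]; d2=np.load("pics/scene21.npz")["d"]
for a in np.arange(0,6.3,.785):
    o=[]
    for n,D,c in (("top",d,(.562,-.010)),("scene",d2,(.560,-.010))):
        q=[]
        for r in (.019,.022,.025):
            x,y=proj(n,[c[0]+r*np.cos(a),c[1]+r*np.sin(a),.072])[0].round().astype(int); q.append(pd(n,(x,y),D[y,x])[0][2])
        o.append(np.median(q).round(4))
    print(round(a,2),o)
workorder.job_done()
```

```text
0.0 [np.float64(0.0706), np.float64(0.0774)]
0.78 [np.float64(0.0691), np.float64(0.0796)]
1.57 [np.float64(0.0691), np.float64(0.0771)]
2.36 [np.float64(0.0696), np.float64(0.077)]
3.14 [np.float64(0.0699), np.float64(0.0759)]
3.92 [np.float64(0.0704), np.float64(0.0778)]
4.71 [np.float64(0.0702), np.float64(0.0736)]
5.5 [np.float64(0.0688), np.float64(0.0757)]
6.28 [np.float64(0.0706), np.float64(0.0774)]
the job is handed in; nothing more can be done
```

The key is in the arbor slot and the pulley is on the arbor with its keyway over the key. I handed the job in at about 33 s, with the gripper open and the arm well clear.

- **Key:** I gripped it on its narrow faces, having tried both directions to tell 10 mm from 11 mm. I felt the slot's sides and floor with contacts of about 6 N or less. I let go with the foot about 4 mm inside the pocket, and it dropped. The next picture showed it upright with its top just below the shaft end.
- **Pulley:** I took the one farthest from the base, squeezing it from two directions to centre it. The first attempts to lower it came down on the key with a net force of up to about 10 N. I moved it about 3 mm outwards along the slot in two steps (the first did not help), and it then slid down freely. It met the collar at about 36 mm with about 5 N.

**Last checks:**
- **Keyway:** Both cameras show the key inside the keyway beside the red mark.
- **Flatness:** The top camera's depth gives the pulley face at 69–71 mm all round, against 72 mm nominal, so it looks flat. The scene camera disagrees, reading 74–80 mm. I put that down to that camera's bias, which also showed elsewhere; the arm's own height and force readings agree with a seated pulley.
- **Other things:** In the last scene picture the other things on the bench look undisturbed; I did not measure them.

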